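# Set up the particle viewing station

### The arm

A 6-joint arm with a two-finger parallel gripper is mounted at the origin on a cart in front of the work surface, level with it; the furniture and walls round the work are solid. World frame = base frame: x ahead of the robot, y to its left, z up, the work surface at z = 0. Lengths are in mm, angles in rad, forces in N, time in s.
With the tool pointing down it reaches from about 400 to 825 mm from the base axis. Payload 7 kg.
Tool frame: the origin (TCP) lies on the mounting face of the last link; the fingertips stand 178 mm ahead of it and the grasp point (between the pads) lies 159 mm ahead of it (env.finger_overhang is the distance from the TCP to the fingertips, in mm); z points along the fingers, y is the line along which they close (so a half turn about z gives the same grasp; the last joint's range is limited). The gripper opens to 88 mm and grips with 3 to 60 N. Pads are 19 mm wide; open, the fingers measure 130 mm over their backs; the gripper's body (78 mm by 193 mm) begins 47 mm behind the grasp point.
Start: joints at [-0.826, 0.359, 0.012, 0, -1.224, -0.288], TCP at [297.7, -605.781, 404.661] pointing down, gripper open.
Joint ranges: [-3.07, 3.07], [-1.43, 2.12], [-1.02, 1.25], [-3.03, 1.67], [-3.05, -0], [-3.03, 3.03]. Speed limits (rad/s): [2.39, 2.39, 3.01, 3.14, 3.14, 3.14].

### API

Orientations are given as [roll, pitch, yaw] about the fixed x, y, z axes, in that order (R = Rz(yaw) Ry(pitch) Rx(roll)).
In Python, from cell import readout, cams, env gives the robot as it stands.
- The arm moves only by the tool send_rows, never from a script. Its arguments are lists of equal length, an entry for each row: "translation": the shift along the tool's x, y, z in mm, a list of three; "angular": the turn, a rotation vector about the tool's x, y, z in degrees, a list of three; "fingers": the gripper's target within -1 to 1 (fully open at 1, half-way at 0, shut at -1). A call has 1 to 8 rows; each row is the pose to reach, as a shift and turn from the pose commanded when the call began, along the tool's axes at that moment; what a row does not reach only later rows make up. A row lasts 1/10 s, in which the tool goes at most 50 mm and 8.59 degrees, less where a joint would pass 70% of its speed; a pose out of reach is approached as far as the arm can. A call with a gripper value outside its range is refused whole. The fingers move at their own pace and stop on an object; the grip force is fixed at half the most. Time passes only in rows, so rows that repeat a pose let the fingers close. It gives the time, the measured TCP pose, the force, the opening and the grip force at its end, in the units of the state.
- readout.sense(): the state, without advancing time (a new reading comes with each control period).
- cams.grab_frame(name): name is "scene" or "side" or "wrist"; returns the picture (384x512x3 uint8, red, green, blue); there is no depth.
- cams.camera_model(name): a dict with "camera_matrix" (3x3 intrinsics, pixels), "k1" (the pictures are not rectified: a ray, as slopes to the right and down, at radius r is drawn at 1 + k1 r^2 times it, then the intrinsics apply), "world_from_camera" (4x4, takes a point from camera to world coordinates). Camera axes: x right, y up, looking along -z (the intrinsics and any distortion apply to the point x, -y, -z); pixel columns grow to the right and rows downward; lengths in mm; the calibration is good to about 2 mm. A picture is of the moment at which its call begins: read the wrist's pose just before it. camera_model takes no time and is no camera call; for the wrist camera it gives the pose at the moment of the call.
- env.job_done(): hands the job in; it is judged then, once.
The state is a dict: "clock": time; "qpos": joint angles; "qd": joint speeds; "tau": joint torques, N m; "eef_pos": TCP position; "orientation": TCP orientation; "contact_force": force on the tool from outside, world axes, zero at the start; "wrist_torque": the same for the moment, N m; "finger_gap": opening from 0.0 (shut) to 1.0 (fully open); "finger_force": force on a finger pad.
Only numpy, scipy, OpenCV 4.12 (cv2) and the standard library are available. Lean on these libraries where they do the work, as an engineer would, in place of code of your own. Each camera call takes 0.05 s, during which the arm holds its last target. There are 200 camera calls.

### The job

Get the viewing station ready for checking the clear flasks for particles against white. First slide the black panel up along its keyholes until the stud heads are in the wide holes, draw it forward off the studs, and stand it upright in the free slot of the wire rack. Then stand every conical flask that is there upright in one row on the viewing field in front of the white panel, and last of all swing the lamp arm in so that the lamp head hangs centred over the cross on the viewing field, and leave it there; do not disturb the other things on the bench.

Things in the scene. Friction and masses are not known exactly. Their poses are not given: they have to be found in the camera images.
- station: viewing station, fixed: grey base plate (x -97 to 93, y -215 to 155 mm), top face 14 mm above the worktop, with an upright white panel along y, 290 mm wide, front face at x = 50 mm, top edge 160 mm above the worktop. Origin on the worktop, z up, -x is its front, towards the robot. A lamp post 16 mm thick and 204 mm high stands at x = -30, y = -185 mm
- stage (a point): black cross in the middle of the white viewing field on the base plate, 14 mm above the worktop, 80 mm before the white panel; axes as the station's. The field is 95 mm in x, 285 mm in y; the flasks stand in a row along its y axis, in any order (4 at 74 mm pitch fit)
- stud_left (a point): left steel stud of the white panel (at y = 90 mm, 125 mm above the worktop; its twin is at y = -90 mm): shank 7 mm thick, 9 mm long, then a round head 18 mm across, 4 mm thick. The point is in the middle of the shank, at x = 45.5 mm of the station
- panel: loose matt black panel, 280 mm wide (y), 135 mm high (z), 6 mm thick (x), 0.2 to 0.33 kg. Origin: middle of its lower edge, z up. At the start it hangs upright on the two studs before the white panel, its axes parallel to the station's, its origin at x = 45.5, y = 0, z = 24.5 mm there
- panel_keyhole (a point): centre of the wide end of the panel's left keyhole (y = 90 mm, z = 73 mm of the panel; the other at y = -90 mm): 27 mm across, with a slot 10 mm wide running up from it. At the start the studs are 28 mm above, at the closed end of the slots. With the panel raised 28 mm (3 either way) the heads fit through, and it comes off 15 mm or more towards -x
- panel_tab (a point): grip point in the black rubber tab on the middle of the panel's upper edge, 160 mm above its lower edge; the tab is 64 mm wide (y), 10 mm thick (x) and reaches from 135 to 183 mm above the lower edge; nothing stands higher than 162 mm over the worktop before or behind it
- panel_rack: fixed wire rack: three upright hoops of 6 mm wire, 176 mm long (y), 103 mm high, at x = -34, 0 and 34 mm. Origin on the worktop, under the middle hoop. The slot from x = 0 to 34 mm holds a grey sheet 240 mm wide, its top 122 mm above the worktop, which stays; the slot from x = -34 to 0 is free (28 mm between wires)
- rack_slot (a point): middle of the free slot's floor, 12 mm above the worktop, where the middle of the black panel's lower edge comes to stand; y along the slot, x across it, z up. The panel may face either way
- lamp (a joint): angle of the lamp arm about its post, rad. Friction (0.3 N m) holds it wherever it is left; there is no stop or catch at the target. 0: arm parallel to the white panel, lamp head over the cross; positive: swung out to the front (pi/2: straight to the station's -x; counterclockwise from above). Travel -0.5 to 2.8
- lamp_axis (a point): on the axis of the lamp post, at the height of the arm, 221 mm above the worktop; the arm turns about the vertical through it. Its hub (31 mm thick) and the black friction knob on top reach 254 mm
- lamp_grip (a point): in the upright round black grip pin (17 mm thick, from 236 to 278 mm above the worktop) on the middle of the lamp head, 185 mm from the post's axis; this point is at 257 mm. The aluminium head is 74 mm wide, 118 mm long along the arm, from 208 to 234 mm above the worktop
- white_bottle: white plastic reagent bottle, 47 x 91 mm; not part of the job. Origin: middle of its underside
- wash: squeeze wash bottle with a bent spout, 67 x 113 x 218 mm; not part of the job. Origin: on its underside
- film: white roll of sealing film, 63 mm across, 101 mm high, on end; not part of the job. Origin: middle of its underside
- flask_a: clear glass conical flask, 66 mm across the foot, 116 mm high, with an upright round neck 33 mm thick over the top quarter of its height (rim 36 mm) to grip it by; loose, may be absent. Origin: middle of its underside, z up
- flask_b: clear glass conical flask, 70 mm across the foot, 125 mm high, with an upright round neck 33 mm thick over the top quarter of its height (rim 36 mm) to grip it by; loose, may be absent. Origin: middle of its underside, z up
- flask_c: clear glass conical flask, 66 mm across the foot, 116 mm high, with an upright round neck 33 mm thick over the top quarter of its height (rim 36 mm) to grip it by; loose, may be absent. Origin: middle of its underside, z up
- flask_d: clear glass conical flask, 74 mm across the foot, 131 mm high, with an upright round neck 33 mm thick over the top quarter of its height (rim 36 mm) to grip it by; loose, may be absent. Origin: middle of its underside, z up
There are look-alikes about, which are no part of the job. What is shaped like the flask_a but blue, orange or purple is not meant.

How it is judged (in metres and radians):
On the way, in this order (a step that is already met when the one before it is completed fails the run):
1. the black panel is off the studs and stands upright in the free slot of the wire rack (x of panel in the frame of rack_slot between -0.02 and 0.02 m and y of panel in the frame of rack_slot between -0.06 and 0.06 m and z of panel in the frame of rack_slot between -0.008 and 0.012 m and angle between panel's own z axis and vertical below 0.3 rad and angle between the y axis of panel and the y axis of rack_slot, either way round below 0.3 rad), for 0.2 s.
2. every flask stands upright in the row on the viewing field (x of flask_a in the frame of stage between -0.04 and 0.04 m and y of flask_a in the frame of stage between -0.13 and 0.13 m and z of flask_a in the frame of stage between -0.005 and 0.006 m and angle between each of flask_a, flask_b, flask_c, flask_d's own z axis and vertical below 0.1 rad and linear speed of each of flask_a, flask_b, flask_c, flask_d below 0.03 m/s and x of flask_b in the frame of stage between -0.04 and 0.04 m and y of flask_b in the frame of stage between -0.13 and 0.13 m and z of flask_b in the frame of stage between -0.005 and 0.006 m and x of flask_c in the frame of stage between -0.04 and 0.04 m and y of flask_c in the frame of stage between -0.13 and 0.13 m and z of flask_c in the frame of stage between -0.005 and 0.006 m and x of flask_d in the frame of stage between -0.04 and 0.04 m and y of flask_d in the frame of stage between -0.13 and 0.13 m and z of flask_d in the frame of stage between -0.005 and 0.006 m), for 0.2 s.
3. the lamp head is centred over the cross (horizontal distance between lamp_grip and stage below 0.015 m and velocity of joint lamp between -0.05 and 0.05 rad/s), for 0.2 s.
At the end, for the whole second after the job is handed in: Black panel upright (0.3 rad) in the free rack slot, lower edge down on its floor wires, within 60 mm of its middle; every flask present upright on the viewing field, within 40 mm of the row line and 130 mm of the cross along it; lamp pin within 15 mm of the cross from above; all at rest (all of step 1 and all of step 2 and all of step 3 and linear speed of panel below 0.03 m/s); the robot touches nothing.
It fails at once if another thing on the bench is pushed more than 40 mm from its place (distance of any of white_bottle, wash, film from where it was at the start of the episode above 0.04 m).
Of flask_a, flask_b, flask_c, flask_d only 2 to 4 are there at a start; the rules pass over those that are not, and their reading is None.
At some moment in a run one of flask_a, flask_b, flask_c, flask_d may be knocked a few centimetres aside while the robot is not near it.
It also fails if it takes over 210 s, if anything falls off the work surface, if the arm or the gripper's body presses on something with over 40 N, if the wrist force passes 120 N, or if a joint passes its speed limit or range.

## Working session

There is one attempt and no reset: what is moved stays moved. The work goes in short steps, Python scripts to look and compute and a tool call to move; the robot and the scene stay as the last step left them, time stands still between calls to the robot, and variables do not carry over. Pictures are saved under pics/ and viewed, at most 14 in all, crops included, and the job is handed in when it is done.

Besides the shell and the picture viewer there is one more tool, called after "Call:" as name(argument=value, ...) on one line, values as JSON. send_rows: Moves the arm, as the interface text tells. Its arguments: {"type":"object","properties":{"translation":{"type":"array","items":{"type":"array","items":{"type":"number"}}},"angular":{"type":"array","items":{"type":"array","items":{"type":"number"}}},"fingers":{"type":"array","items":{"type":"number"}}},"required":["translation","angular","fingers"]}

```bash
mkdir -p pics; ls; cat > h.py <<'E'
import numpy as np, cv2
from scipy.spatial.transform import Rotation as R
from cell import readout, cams, env
def save(cam,name):
    m=cams.camera_model(cam); im=cams.grab_frame(cam)
    np.savez('pics/'+name+'.npz',K=m['camera_matrix'],k1=m['k1'],T=m['world_from_camera'],im=im)
    cv2.imwrite('pics/'+name+'.png',im[:,:,::-1]); return im
def load(name):
    return np.load('pics/'+name+'.npz')
def ray(name,u,v):
    d=load(name);K=d['K'];k=float(d['k1']);T=d['T']
    x=np.array([(u-K[0,2])/K[0,0],(v-K[1,2])/K[1,1]]);p=x.copy()
    for _ in range(20): p=x/(1+k*(p@p))
    r=T[:3,:3]@np.array([p[0],-p[1],-1]); return T[:3,3],r/np.linalg.norm(r)
def atz(name,u,v,z):
    o,r=ray(name,u,v); return o+r*(z-o[2])/r[2]
def tri(obs):
    A=np.zeros((3,3));b=np.zeros(3);L=[]
    for n,u,v in obs:
        o,r=ray(n,u,v);P=np.eye(3)-np.outer(r,r);A+=P;b+=P@o;L.append((o,r))
    x=np.linalg.solve(A,b); return x,[np.linalg.norm((x-o)-r*((x-o)@r)) for o,r in L]
def proj(name,X):
    d=load(name);T=d['T'];p=T[:3,:3].T@(np.asarray(X,float)-T[:3,3]);s=np.array([p[0],-p[1]])/-p[2]
    s=s*(1+float(d['k1'])*(s@s));K=d['K'];return np.array([K[0,0]*s[0]+K[0,2],K[1,1]*s[1]+K[1,2]])
def st():
    s=readout.sense();print(s['clock'],np.round(s['eef_pos'],1),np.round(s['orientation'],3),np.round(s['qpos'],2),np.round(s['contact_force'],1),s['finger_gap'],s['finger_force'])
    return s
E
python3 - <<'E'
from h import *
for c in('scene','side','wrist'): save(c,c+'0'); d=load(c+'0');print(c,np.round(d['K'],1).tolist(),d['k1'],np.round(d['T'],3).tolist())
st()
E
```

```text
pics
scene [[496.6, 0.0, 257.0], [0.0, 496.6, 185.2], [0.0, 0.0, 1.0]] -0.20738060572779943 [[-0.538, 0.489, -0.687, -674.753], [-0.843, -0.329, 0.426, 790.679], [-0.018, 0.808, 0.589, 1249.994], [0.0, 0.0, 0.0, 1.0]]
side [[451.5, 0.0, 251.7], [0.0, 451.5, 195.3], [0.0, 0.0, 1.0]] -0.03864768643416738 [[-0.953, 0.141, -0.269, 178.091], [-0.304, -0.436, 0.847, 1207.096], [0.002, 0.889, 0.458, 834.152], [0.0, 0.0, 0.0, 1.0]]
wrist [[280.8, 0.0, 253.4], [0.0, 280.8, 193.9], [0.0, 0.0, 1.0]] -0.06572195509230935 [[-0.441, -0.87, -0.221, 239.215], [0.897, -0.427, -0.11, -634.669], [0.001, -0.247, 0.969, 384.457], [0.0, 0.0, 0.0, 1.0]]
0.15 [ 297.6 -605.7  403.9] [ 3.14  -0.    -2.685] [-0.83  0.36  0.01 -0.   -1.22 -0.29] [ 0.2 -0.6 -0.2] 0.9998117306533496 0.0
```

View pics/scene0.png

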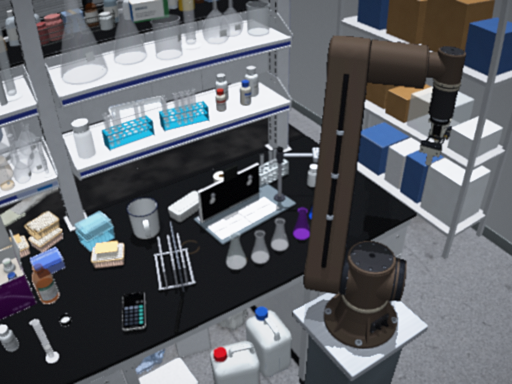

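View pics/side0.png

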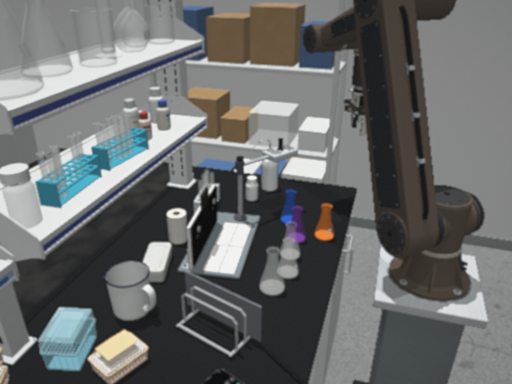

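```bash
python3 - <<'E'
from h import *
a=load('scene0')['im'][145:295,150:350,::-1]; b=load('side0')['im'][130:355,140:365,::-1]
cv2.imwrite('pics/c1.png',cv2.resize(a,(800,600),interpolation=cv2.INTER_CUBIC))
cv2.imwrite('pics/c2.png',cv2.resize(b,(600,600),interpolation=cv2.INTER_CUBIC))
E
```

```text
(no output)
```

View pics/c1.png

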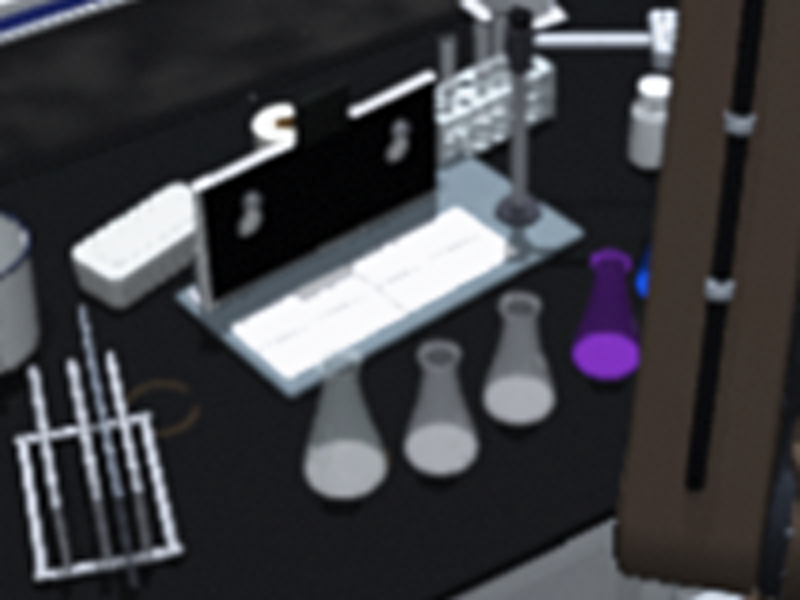

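View pics/c2.png

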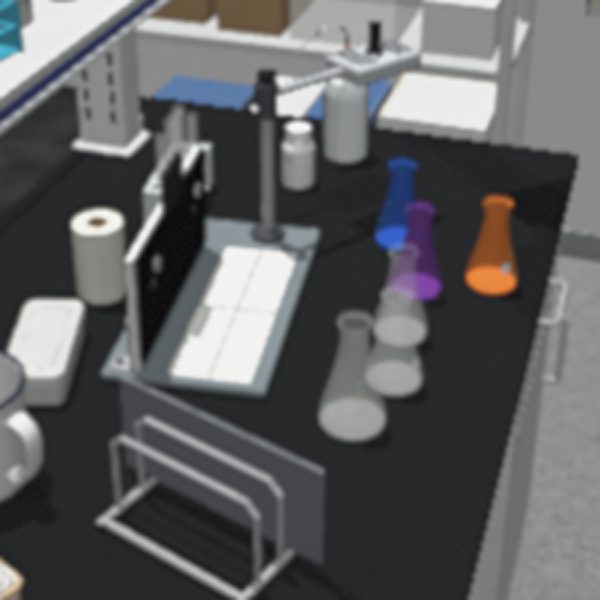

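```bash
python3 - <<'E'
from h import *
S=lambda u,v:('scene0',150+u/4,145+v/4)
D=lambda u,v:('side0',140+u/2.6667,130+v/2.6667)
P={'D_bot':((345,470),(353,415)),'D_rim':((345,362),(354,324)),'2bot':((441,449),(394,373)),'2rim':((440,355),(392,297)),'3bot':((519,400),(400,327)),'3rim':((520,305),(402,255)),
'cross':((367,277),(233,309)),'f1':((283,377),(173,373)),'f1b':((283,377),(242,384)),'f2':((515,248),(296,257)),'f3':((456,208),(230,247)),'f4':((232,328),(173,373)),
'posttop':((520,15),(267,75)),'plate_nearleft':((292,397),(265,392)),'plate_nearright':((583,232),(320,232)),'rackNear_L':((40,578),(245,597)),'panelTL':((197,187),(130,262))}
for k,(a,b) in P.items():
    x,e=tri([S(*a),D(*b)]);print(k,np.round(x,1),np.round(e,1))
for k,p,z in [('tab',(325,112),200)]:print(k,atz(*S(*p),z))
for k,p,z in [('pin',(375,35),257),('rackA',(100,520),6),('rackB',(243,597),6),('rackC',(290,553),6),('hoop1L',(115,440),100),('hoop1R',(258,513),100),('hoop2L',(140,420),100),('hoop2R',(280,492),100),('orange',(492,280),0),('purple',(415,287),0),('blue',(393,237),0)]:print(k,np.round(atz(*D(*p),z),1))
for k,p,z in [('hL1',(35,370),100),('hL2',(73,362),100),('hL3',(110,355),100),('r1',(40,578),6),('r2',(182,550),6),('r3',(18,438),6),('r4',(148,415),6)]:print(k,np.round(atz(*S(*p),z),1))
E
```

```text
D_bot [434.4 196.1   1. ] [2.5 2.5]
D_rim [440.  187.  116.6] [0.7 0.7]
2bot [409.1 111.2   2.4] [2.9 2.9]
2rim [417.9 105.1 102.4] [0.7 0.7]
3bot [4.248e+02 1.570e+01 3.000e-01] [2.7 2.7]
3rim [429.5  12.8 104.3] [1.9 1.9]
cross [628.2  55.5  17.3] [4.1 4.1]
f1 [663.8 136.3 -62. ] [24.6 24.6]
f1b [567.3 184.4   4.4] [1.6 1.6]
f2 [595.9 -97.4   8.3] [3. 3.]
f3 [682.8 -83.8  12.6] [0.3 0.3]
f4 [646.8 195.4  10.8] [0.3 0.3]
posttop [ 646.5 -135.8  244.9] [0.8 0.8]
plate_nearleft [537.6 191.5   5.6] [1.5 1.5]
plate_nearright [ 584.7 -173.4    4.9] [1.2 1.2]
rackNear_L [456.1 481.4   8.5] [1.9 1.9]
panelTL [690.3 196.8 151.4] [0.8 0.8]
tab [668.43302831  69.28567416 200.        ]
pin [ 543.  -284.7  257. ]
rackA [624.9 428.9   6. ]
rackB [460.2 477.6   6. ]
rackC [436.8 413.6   6. ]
hoop1L [607.2 417.4 100. ]
hoop1R [448.2 467.3 100. ]
hoop2L [597.1 383.3 100. ]
hoop2R [438.5 436.6 100. ]
orange [ 338.2 -129.1    0. ]
purple [429.5 -82.1   0. ]
blue [ 486.5 -197.3    0. ]
hL1 [596.8 409.7 100. ]
hL2 [588. 377. 100.]
hL3 [578.5 345.6 100. ]
r1 [456.1 482.1   6. ]
r2 [420.1 365.6   6. ]
r3 [623.8 429.4   6. ]
r4 [586.5 315.4   6. ]
```

```bash
python3 - <<'E'
from h import *
for a,b in [((291,98),(207,126)),((291,41),(205,42))]:
    print(tri([('scene0',*a),('side0',*b)]))
print(tri([('scene0',60,157),('side0',30,240)]))
E
```

```text
(array([ 863.74469781, -346.93737054,  289.93380984]), [np.float64(22.183477681275992), np.float64(22.183477681276095)])
(array([ 833.08013843, -313.6566472 ,  587.24179447]), [np.float64(3.276727370651306), np.float64(3.276727370651217)])
(array([818.44114577, 636.63565096, 376.17457423]), [np.float64(20.071641902720195), np.float64(20.07164190271994)])
```

```bash
cat >> h.py <<'E'
def to(x,y,z,yaw,s=None):
    """tool-frame shift and turn from the present pose to a tool-down pose"""
    s=s or readout.sense();R0=R.from_euler('xyz',s['orientation']);p=np.array(s['eef_pos'])
    t=R0.inv().apply(np.array([x,y,z])-p);r=(R0.inv()*R.from_euler('xyz',[np.pi,0,yaw])).as_rotvec(degrees=True)
    print('shift',np.round(t,1).tolist(),'turn',np.round(r,1).tolist(),'rows',max(np.linalg.norm(t)/50,np.linalg.norm(r)/8.59).round(1));return t,r
E
python3 - <<'E'
from h import *
to(540,60,540,-1.45)
E
```

```text
shift [-511.0, 490.8, -135.5] turn [0.1, 0.0, -70.8] rows 14.4
```

Call:
send_rows(translation=[[-35,34,-50],[-70,68,-75],[-105,100,-100],[-140,134,-136],[-175,168,-136],[-210,202,-136],[-245,235,-136],[-280,269,-136]], angular=[[0,0,-5],[0,0,-10],[0,0,-15],[0,0,-20],[0,0,-25],[0,0,-30],[0,0,-35],[0,0,-40]], fingers=[1,1,1,1,1,1,1,1])

```text
clock: 0.95
eef_pos: [420.9, -265.2, 540.6]
orientation: [-3.141, 0.0, -1.983]
contact_force: [0.8, -0.1, 0.2]
finger_gap: 1.001
finger_force: 0.0
```

```bash
python3 - <<'E'
from h import *
st();to(540,60,540,-1.45)
E
```

```text
0.95 [ 420.9 -265.2  540.6] [-3.141  0.    -1.983] [-0.17 -0.   -0.13 -0.   -1.44 -0.25] [ 0.8 -0.1  0.2] 1.0005523432527441 0.0
shift [-345.7, 21.2, 0.7] turn [-0.1, 0.0, -30.6] rows 6.9
```

Call:
send_rows(translation=[[-50,3,0],[-100,6,0],[-150,9,0],[-200,12,0],[-250,15,0],[-300,18,0],[-346,21,0],[-346,21,0]], angular=[[0,0,-4],[0,0,-8],[0,0,-12],[0,0,-16],[0,0,-20],[0,0,-25],[0,0,-30.5],[0,0,-30.5]], fingers=[1,1,1,1,1,1,1,1])

```text
clock: 1.75
eef_pos: [542.9, 62.4, 538.7]
orientation: [3.14, 0.0, -1.447]
contact_force: [-0.4, -0.6, -1.4]
finger_gap: 1.002
finger_force: 0.0
```

```bash
python3 - <<'E'
from h import *
st();im=save('wrist','w1')
cv2.imwrite('pics/w1b.png',cv2.resize(im[:,:,::-1],(800,600),interpolation=cv2.INTER_CUBIC))
E
```

```text
1.75 [542.9  62.4 538.7] [ 3.14   0.    -1.447] [ 0.47  0.09 -0.04 -0.   -1.44 -0.35] [-0.4 -0.6 -1.4] 1.0018103888569931 0.0
```

View pics/w1b.png

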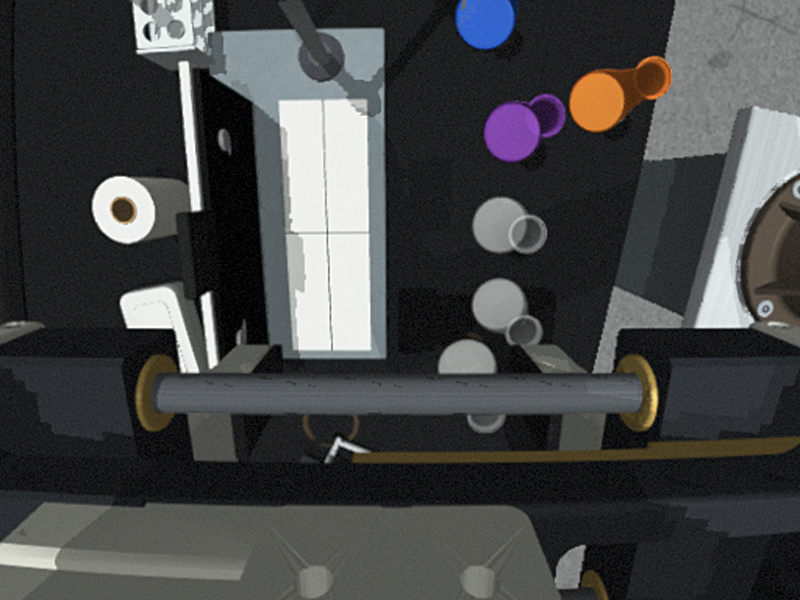

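```bash
python3 - <<'E'
from h import *
w=lambda u,v:('w1',u/1.5625,v/1.5625)
g={}
for k,p,z in [('cross',(327,233),14),('f',(278,99),14),('f',(368,99),14),('f',(291,351),14),('f',(371,351),14),('e1',(384,28),14),('e2',(386,357),14),('pt',(183,62),160),('pb',(209,368),160),
 ('3rim',(528,234),116),('2rim',(524,331),116),('Drim',(486,415),131),('3b',(499,225),0),('2b',(498,305),0)]:
    print(k,np.round(atz(*w(*p),z),1))
S=lambda u,v:('scene0',150+u/4,145+v/4)
D=lambda u,v:('side0',140+u/2.6667,130+v/2.6667)
for k,a,b,c in [('cross',(367,277),(233,309),(327,233)),('Drim',(345,362),(354,324),(486,415)),('2',(440,355),(392,297),(524,331)),('3',(520,305),(402,255),(528,234)),('3b',(519,400),(400,327),(499,225)),('2b',(441,449),(394,373),(498,305))]:
    x,e=tri([S(*a),D(*b),w(*c)]);print(k,np.round(x,1),np.round(e,1))
E
```

```text
cross [623.7  52.2  14. ]
f [689.8 -85.6  14. ]
f [593.  -96.7  14. ]
f [655.5 200.8  14. ]
f [557.9 188.5  14. ]
e1 [ 584.3 -169.5   14. ]
e2 [538.8 194.   14. ]
pt [725.5 -81.4 160. ]
pb [697.8 167.4 160. ]
3rim [426.1  18.9 116. ]
2rim [411.7 111.3 116. ]
Drim [436.9 197.1 131. ]
3b [426.1  19.3   0. ]
2b [409.9 115.2   0. ]
cross [626.7  54.1  16.7] [5.2 3.7 4. ]
Drim [435.  196.  125.1] [5.6 3.  3.7]
2 [412.2 112.  109.5] [2.9 4.5 2.8]
3 [425.6  18.3 109.1] [3.1 3.2 1.8]
3b [424.9  17.6   1.2] [3.1 2.7 2.1]
2b [409.3 112.9   3.4] [3.4 2.9 2.2]
```

```bash
python3 - <<'E'
from h import *
to(698.6,61.4,420,-1.449)
E
```

```text
shift [17.8, -155.7, 118.7] turn [0.1, -0.0, -0.1] rows 3.9
```

Call:
send_rows(translation=[[4,-39,30],[9,-78,60],[13,-117,90],[18,-156,119],[18,-156,119],[18,-156,119]], angular=[[0,0,0],[0,0,0],[0,0,0],[0,0,0],[0,0,0],[0,0,0]], fingers=[1,1,1,1,1,1])

```text
clock: 2.4
eef_pos: [699.0, 57.0, 418.5]
orientation: [3.137, -0.001, -1.456]
contact_force: [-0.6, 0.0, 0.9]
finger_gap: 1.001
finger_force: 0.0
```

```bash
python3 - <<'E'
from h import *
st();im=save('wrist','w2')
c=im[:,:,::-1].astype(float)*1.6
cv2.imwrite('pics/w2b.png',cv2.resize(np.clip(c,0,255).astype(np.uint8),(800,600),interpolation=cv2.INTER_CUBIC))
for p in [(698.6,61.4,207),(653.5,55.9,14)]:print(proj('w2',p)*1.5625)
E
```

```text
2.4 [699.   57.  418.5] [ 3.137e+00 -1.000e-03 -1.456e+00] [ 0.36  0.4   0.1   0.   -1.28 -0.24] [-0.6  0.   0.9] 1.0014528510239684 0.0
[395.95543935 348.74976953]
[445.84770617 273.19333099]
```

View pics/w2b.png

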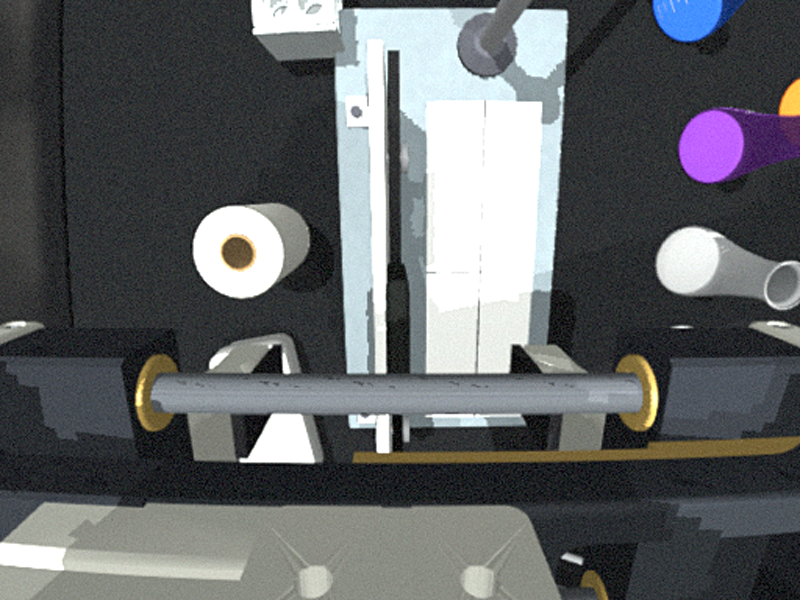

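```bash
python3 - <<'E'
from h import *
print(proj('w2',(702.5,29.6,207))*1.5625)
to(698.6,61.4,343.5,-1.449)
E
```

```text
[395.41215549 281.06995325]
shift [-4.3, -0.7, 77.5] turn [0.1, -0.0, -0.4] rows 1.6
```

Call:
send_rows(translation=[[-2,-1,25],[-2,-1,50],[-2,-1,70],[-2,-1,77],[-2,-1,77]], angular=[[0,0,-0.4],[0,0,-0.4],[0,0,-0.4],[0,0,-0.4],[0,0,-0.4]], fingers=[1,1,1,1,1])

```text
clock: 2.95
eef_pos: [698.6, 60.0, 345.7]
orientation: [-3.14, 0.0, -1.447]
contact_force: [0.2, -0.0, 0.7]
finger_gap: 1.0
finger_force: 0.0
```

Call:
send_rows(translation=[[0,0,0],[0,0,0],[0,0,0],[0,0,0],[0,0,0],[0,0,0],[0,0,0],[0,0,0]], angular=[[0,0,0],[0,0,0],[0,0,0],[0,0,0],[0,0,0],[0,0,0],[0,0,0],[0,0,0]], fingers=[0,-0.5,-0.7,-1,-1,-1,-1,-1])

```text
clock: 3.75
eef_pos: [699.3, 60.2, 344.1]
orientation: [3.141, -0.0, -1.447]
contact_force: [-0.2, -0.1, -0.2]
finger_gap: 0.335
finger_force: 0.0
```

Call:
send_rows(translation=[[0,0,0],[0,0,0],[0,0,0],[0,0,0],[0,0,0],[0,0,0],[0,0,0],[0,0,0]], angular=[[0,0,0],[0,0,0],[0,0,0],[0,0,0],[0,0,0],[0,0,0],[0,0,0],[0,0,0]], fingers=[-1,-1,-1,-1,-1,-1,-1,-1])

```text
clock: 4.55
eef_pos: [698.3, 60.0, 344.1]
orientation: [3.139, -0.0, -1.447]
contact_force: [-4.2, -0.0, 3.4]
finger_gap: 0.112
finger_force: 30.0
```

Call:
send_rows(translation=[[0,0,-5],[0,0,-10],[0,0,-16],[0,0,-22],[0,0,-28],[0,0,-28],[0,0,-28],[0,0,-28]], angular=[[0,0,0],[0,0,0],[0,0,0],[0,0,0],[0,0,0],[0,0,0],[0,0,0],[0,0,0]], fingers=[-1,-1,-1,-1,-1,-1,-1,-1])

```text
clock: 5.35
eef_pos: [699.2, 60.3, 372.0]
orientation: [3.141, 0.0, -1.447]
contact_force: [-0.2, 0.4, -2.6]
finger_gap: 0.111
finger_force: 30.0
```

Call:
send_rows(translation=[[0,5,0],[0,10,0],[0,16,0],[0,24,0],[0,35,0],[0,50,0],[0,50,0]], angular=[[0,0,0],[0,0,0],[0,0,0],[0,0,0],[0,0,0],[0,0,0],[0,0,0]], fingers=[-1,-1,-1,-1,-1,-1,-1])

```text
clock: 6.05
eef_pos: [647.6, 53.7, 372.8]
orientation: [3.141, 0.0, -1.447]
contact_force: [1.4, 0.4, -3.1]
finger_gap: 0.108
finger_force: 30.0
```

```bash
python3 - <<'E'
from h import *
st();save('side','s1');save('scene','sc1')
a=load('scene0')['im'][200:300,145:215,::-1];b=load('side0')['im'][265:360,165:275,::-1]
c=load('sc1')['im'][145:295,150:300,::-1]
f=lambda i,s:cv2.resize(i,None,fx=s,fy=s,interpolation=cv2.INTER_CUBIC)
cv=np.zeros((600,800,3),np.uint8);A=f(a,3);B=f(b,3.3);C=f(c,1.9)
cv[:A.shape[0],:A.shape[1]]=A;cv[:B.shape[0],215:215+B.shape[1]]=B;cv[315:600,:285]=C
cv2.imwrite('pics/m1.png',cv)
E
```

```text
6.05 [647.6  53.7 372.8] [ 3.141  0.    -1.447] [ 0.38  0.34 -0.09 -0.   -1.14 -0.26] [ 1.4  0.4 -3.1] 0.10830907088035285 29.996531009674072
```

View pics/m1.png

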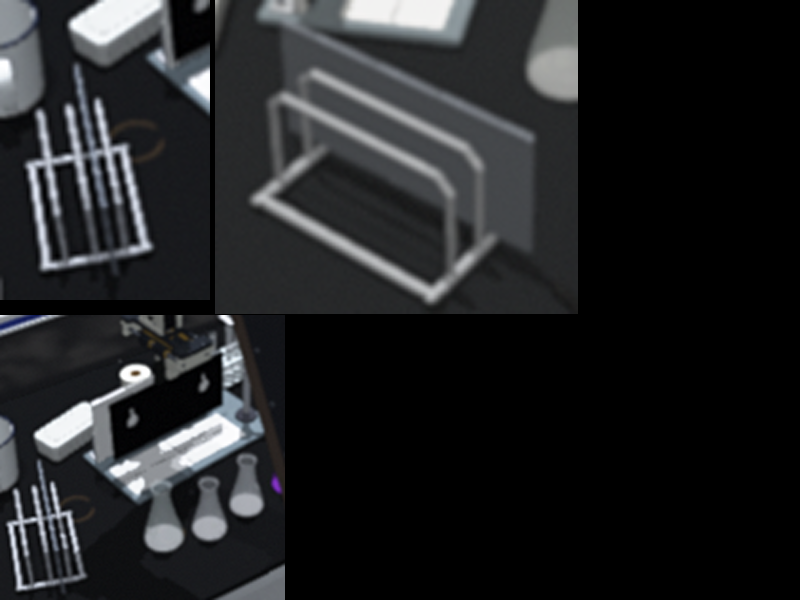

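Call:
send_rows(translation=[[0,0,-15],[0,0,-35],[0,0,-60],[0,0,-85],[0,0,-110],[0,0,-128],[0,0,-128]], angular=[[0,0,0],[0,0,0],[0,0,0],[0,0,0],[0,0,0],[0,0,0],[0,0,0]], fingers=[-1,-1,-1,-1,-1,-1,-1])

```text
clock: 6.85
eef_pos: [650.1, 54.0, 503.4]
orientation: [-3.136, 0.0, -1.447]
contact_force: [-0.6, 0.5, -2.0]
finger_gap: 0.114
finger_force: 30.0
```

```bash
python3 - <<'E'
from h import *
st();to(525,420,500,-.30)
E
```

```text
6.85 [650.1  54.  503.4] [-3.136  0.    -1.447] [ 0.38  0.28  0.12  0.   -1.4  -0.26] [-0.6  0.5 -2. ] 0.11369132902148989 29.995653927326202
shift [-378.6, 79.0, 3.1] turn [-0.3, -0.2, -65.7] rows 7.7
```

Call:
send_rows(translation=[[-15,3,0],[-40,8,0],[-67,14,0],[-94,20,0],[-120,25,0],[-145,30,0],[-172,36,1],[-200,42,2]], angular=[[0,0,-2],[0,0,-5],[0,0,-9],[0,0,-14],[0,0,-19],[0,0,-24],[0,0,-29],[0,0,-34]], fingers=[-1,-1,-1,-1,-1,-1,-1,-1])

```text
clock: 7.65
eef_pos: [582.4, 248.9, 496.4]
orientation: [3.14, 0.001, -0.849]
contact_force: [0.5, -0.0, -2.4]
finger_gap: 0.11
finger_force: 30.0
```

```bash
python3 - <<'E'
from h import *
st();to(525,420,500,-.30)
E
```

```text
7.65 [582.4 248.9 496.4] [ 3.14e+00  1.00e-03 -8.49e-01] [ 0.71  0.25  0.06 -0.   -1.39  0.01] [ 0.5 -0.  -2.4] 0.1100291474759303 29.99550551176071
shift [-166.4, -69.9, -3.7] turn [0.1, 0.1, -31.5] rows 3.7
```

Call:
send_rows(translation=[[-26,-11,0],[-54,-23,-1],[-82,-35,-2],[-110,-46,-3],[-138,-58,-4],[-158,-66,-4],[-166,-70,-4],[-166,-70,-4]], angular=[[0,0,-5],[0,0,-10],[0,0,-15],[0,0,-20],[0,0,-25],[0,0,-29],[0,0,-31.5],[0,0,-31.5]], fingers=[-1,-1,-1,-1,-1,-1,-1,-1])

```text
clock: 8.45
eef_pos: [525.9, 420.4, 499.9]
orientation: [3.139, 0.002, -0.301]
contact_force: [0.0, 0.3, -3.7]
finger_gap: 0.11
finger_force: 30.0
```

```bash
python3 - <<'E'
from h import *
st();im=save('wrist','w3');save('side','s3');save('scene','sc3')
c=im[:,:,::-1].astype(float)*1.6
cv2.imwrite('pics/w3b.png',cv2.resize(np.clip(c,0,255).astype(np.uint8),(800,600),interpolation=cv2.INTER_CUBIC))
E
```

```text
8.45 [525.9 420.4 499.9] [ 3.139e+00  2.000e-03 -3.010e-01] [ 0.96  0.32  0.17 -0.   -1.42  0.31] [ 0.   0.3 -3.7] 0.10966621776224096 29.995530545711517
```

View pics/w3b.png

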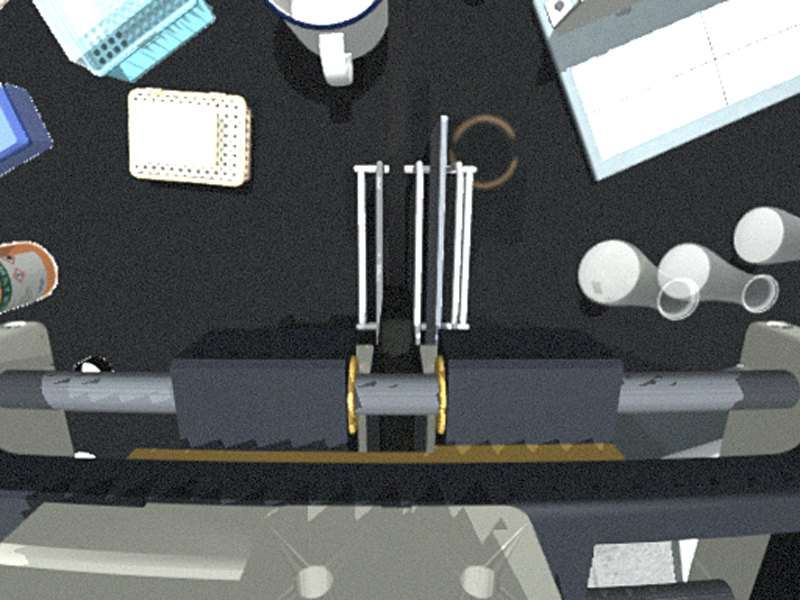

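```bash
python3 - <<'E'
from h import *
w=lambda u,v:('w3',u/1.5625,v/1.5625)
d=np.array([np.cos(-.3),np.sin(-.3)]);n=np.array([-d[1],d[0]])
print('tcp',n@[525.9,420.4],d@[525.9,420.4])
for k,p,z in [('h1a',(379,180),100),('h1b',(380,320),100),('h2a',(419,180),100),('h2b',(417,320),100),('h3',(461,180),100),('sheet top',(443,118),122),('sheet',(435,330),122),('railL',(361,180),6),('railLb',(362,320),6),('railR',(471,180),6),('railRb',(464,320),6),('endfar',(370,169),6),('endnear',(368,327),6)]:
    x=atz(*w(*p),z)[:2];print(k,np.round(x,1),'n',round(n@x,1),'d',round(d@x,1))
E
```

```text
tcp 557.0375367116031 378.174764750729
h1a [602.5 410.8] n 570.5 d 454.2
h1b [485.6 447.2] n 570.8 d 331.7
h2a [592.5 378.7] n 536.9 d 454.2
h2b [475.6 415.3] n 537.3 d 331.7
h3 [582.2 344.9] n 501.6 d 454.3
sheet top [631.6 349. ] n 520.1 d 500.3
sheet [469.1 402.2] n 522.9 d 329.3
railL [611.1 431.2] n 592.6 d 456.3
railLb [465.7 478.1] n 594.3 d 303.6
railR [577.1 321. ] n 477.2 d 456.5
railRb [431.5 368.1] n 479.1 d 303.4
endfar [618.9 418.8] n 583.0 d 467.5
endnear [455.8 474.2] n 587.7 d 295.3
```

Call:
send_rows(translation=[[1,1,5],[3,3,15],[3,3,30],[3,3,45],[3,3,60],[3,3,70],[3,3,75],[3,3,75]], angular=[[0,0,0],[0,0,0],[0,0,0],[0,0,0],[0,0,0],[0,0,0],[0,0,0],[0,0,0]], fingers=[-1,-1,-1,-1,-1,-1,-1,-1])

```text
clock: 9.4
eef_pos: [529.0, 414.4, 426.4]
orientation: [3.14, 0.0, -0.305]
contact_force: [-0.6, 0.7, -3.3]
finger_gap: 0.112
finger_force: 30.0
```

Call:
send_rows(translation=[[0,0,10],[0,0,22],[0,0,36],[0,0,50],[0,0,63],[0,0,75],[0,0,80],[0,0,80]], angular=[[0,0,0],[0,0,0],[0,0,0],[0,0,0],[0,0,0],[0,0,0],[0,0,0],[0,0,0]], fingers=[-1,-1,-1,-1,-1,-1,-1,-1])

```text
clock: 10.2
eef_pos: [528.9, 414.7, 346.1]
orientation: [3.14, 0.001, -0.304]
contact_force: [-0.6, -0.6, -3.3]
finger_gap: 0.114
finger_force: 30.0
```

No contact on the way; 14 mm left.

Call:
send_rows(translation=[[0,0,4],[0,0,8],[0,0,11],[0,0,13],[0,0,14],[0,0,14]], angular=[[0,0,0],[0,0,0],[0,0,0],[0,0,0],[0,0,0],[0,0,0]], fingers=[-1,-1,-1,-1,-1,-1])

```text
clock: 10.8
eef_pos: [529.0, 414.8, 333.2]
orientation: [3.142, 0.0, -0.304]
contact_force: [0.2, -0.0, -2.7]
finger_gap: 0.115
finger_force: 30.0
```

```bash
python3 - <<'E'
from h import *
st();save('side','s4')
b=load('s4')['im'][170:370,130:330,::-1].astype(float)*1.5
cv2.imwrite('pics/s4b.png',cv2.resize(np.clip(b,0,255).astype(np.uint8),(600,600),interpolation=cv2.INTER_CUBIC))
E
```

```text
10.8 [529.  414.8 333.2] [ 3.142  0.    -0.304] [ 0.95  0.4  -0.09 -0.   -1.08  0.31] [ 0.2 -0.  -2.7] 0.1149395729355964 29.995758533477783
```

View pics/s4b.png

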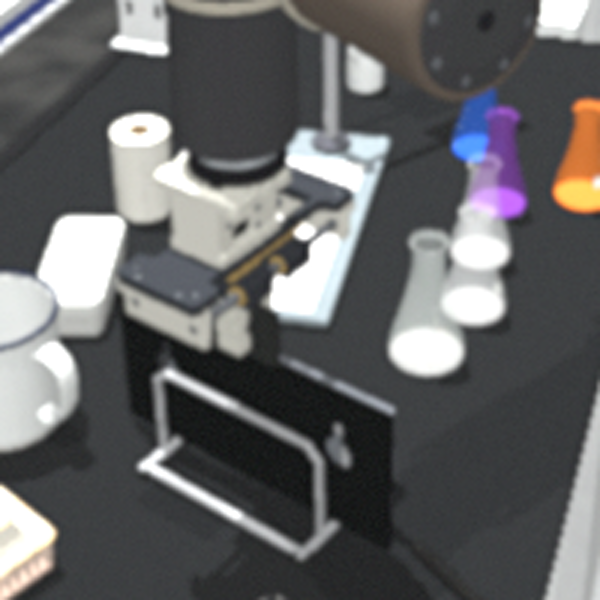

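Call:
send_rows(translation=[[0,0,1],[0,0,2],[0,0,3],[0,0,3]], angular=[[0,0,0],[0,0,0],[0,0,0],[0,0,0]], fingers=[-1,-1,-1,-1])

```text
clock: 11.25
eef_pos: [529.1, 414.8, 332.0]
orientation: [-3.14, -0.001, -0.304]
contact_force: [-2.6, -2.1, 6.8]
finger_gap: 0.116
finger_force: 30.0
```

Call:
send_rows(translation=[[0,0,0],[0,0,0],[0,0,0],[0,0,0],[0,0,0],[0,0,-10],[0,0,-30],[0,0,-60]], angular=[[0,0,0],[0,0,0],[0,0,0],[0,0,0],[0,0,0],[0,0,0],[0,0,0],[0,0,0]], fingers=[-0.5,0,0,0,0,0,0,0])

```text
clock: 12.05
eef_pos: [528.8, 414.5, 389.9]
orientation: [3.139, 0.001, -0.304]
contact_force: [0.3, -0.1, 0.0]
finger_gap: 0.502
finger_force: 0.0
```

Call:
send_rows(translation=[[0,0,-30],[0,0,-60],[0,0,-60],[0,0,-60]], angular=[[0,0,0],[0,0,0],[0,0,0],[0,0,0]], fingers=[1,1,1,1])

```text
clock: 12.45
eef_pos: [528.9, 414.7, 451.8]
orientation: [-3.139, -0.001, -0.304]
contact_force: [0.3, 0.3, -0.8]
finger_gap: 0.8
finger_force: 0.0
```

```bash
python3 - <<'E'
from h import *
st();im=save('wrist','w4');save('side','s5')
a=cv2.resize(im[:,:,::-1],(640,480),interpolation=cv2.INTER_CUBIC)[:300]
b=cv2.resize(load('s5')['im'][190:365,130:365,::-1],None,fx=1.7,fy=1.7,interpolation=cv2.INTER_CUBIC)
cv=np.zeros((600,640,3),np.uint8);cv[:300]=a;cv[300:300+b.shape[0],:b.shape[1]]=b
cv2.imwrite('pics/m2.png',np.clip(cv*1.5,0,255).astype(np.uint8))
E
```

```text
12.45 [528.9 414.7 451.8] [-3.139e+00 -1.000e-03 -3.040e-01] [ 0.95  0.33  0.08 -0.   -1.31  0.31] [ 0.3  0.3 -0.8] 0.7996293761825526 0.0
```

View pics/m2.png

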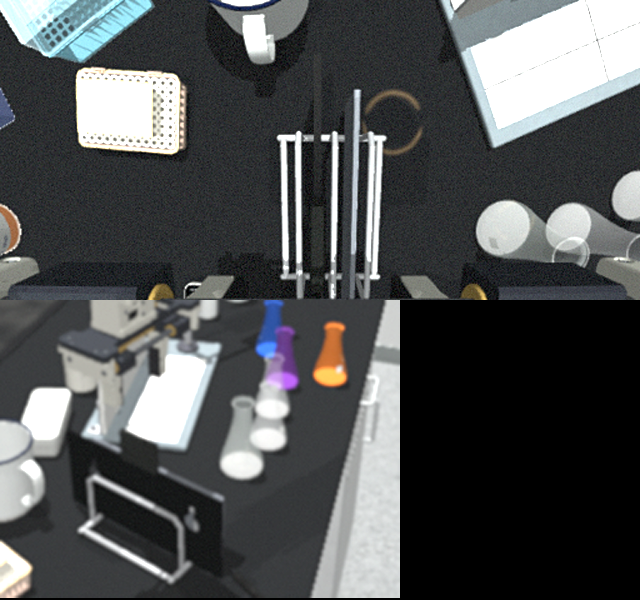

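```bash
python3 - <<'E'
from h import *
to(437,275,420,-1.449)
E
```

```text
shift [-45.7, 160.6, 29.9] turn [0.1, 0.0, 65.6] rows 7.6
```

Call:
send_rows(translation=[[-6,20,0],[-12,40,0],[-18,60,0],[-24,80,5],[-30,100,10],[-36,125,20],[-42,150,30],[-46,161,30]], angular=[[0,0,8],[0,0,16],[0,0,24],[0,0,32],[0,0,40],[0,0,48],[0,0,56],[0,0,64]], fingers=[1,1,1,1,1,1,1,1])

```text
clock: 13.35
eef_pos: [435.4, 272.8, 418.1]
orientation: [3.138, -0.002, -1.428]
contact_force: [0.2, 0.7, -0.0]
finger_gap: 1.0
finger_force: 0.0
```

Call:
send_rows(translation=[[0,0,0],[0,0,0]], angular=[[0,0,1.6],[0,0,1.6]], fingers=[1,1])

```text
clock: 13.55
eef_pos: [437.0, 275.0, 420.1]
orientation: [3.142, -0.0, -1.447]
contact_force: [-0.3, 0.3, 0.4]
finger_gap: 1.001
finger_force: 0.0
```

```bash
python3 - <<'E'
from h import *
st();im=save('wrist','w5')
cv2.imwrite('pics/w5b.png',np.clip(cv2.resize(im[:,:,::-1],(800,600),interpolation=cv2.INTER_CUBIC)*1.0,0,255).astype(np.uint8))
E
```

```text
13.55 [437.  275.  420.1] [ 3.142 -0.    -1.447] [ 0.94  0.09 -0.31  0.   -1.18 -0.82] [-0.3  0.3  0.4] 1.0010434109116022 0.0
```

View pics/w5b.png

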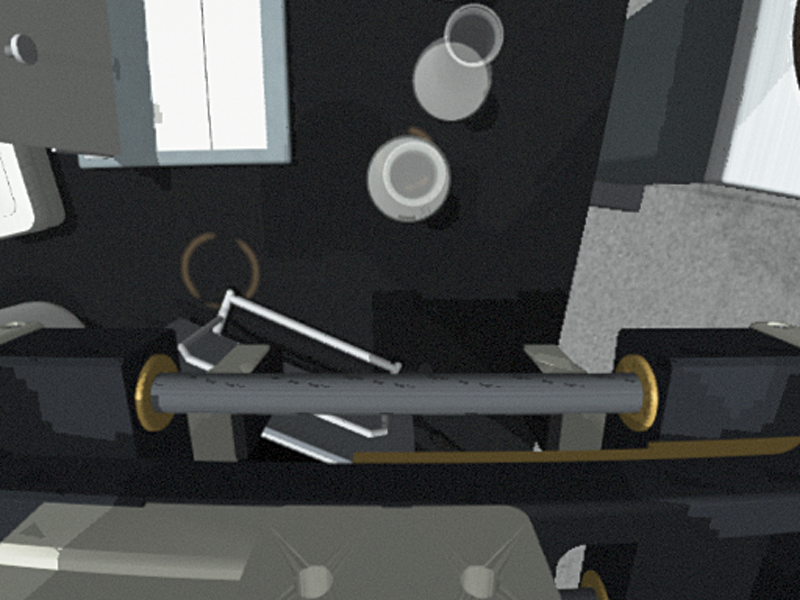

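```bash
python3 - <<'E'
from h import *
w=lambda u,v:('w5',u/1.5625,v/1.5625)
for k,p,z in [('Dr',(416,173),131),('Db',(409,179),1),('DbL',(368,179),3),('DbR',(450,179),3),('2r',(473,35),116),('2b',(452,80),1),('DrL',(383,173),131),('DrR',(450,173),131)]: print(k,np.round(atz(*w(*p),z),1))
print(tri([w(416,173),('w1',486/1.5625,415/1.5625)]))
to(437,196,272,-1.449)
E
```

```text
Dr [435.7 197.2 131. ]
Db [436.1 197.1   1. ]
DbL [471.8 201.6   3. ]
DbR [400.4 192.7   3. ]
2r [412.1 112.7 116. ]
2b [410.5 111.3   1. ]
DrL [455.2 199.6 131. ]
DrR [415.7 194.6 131. ]
(array([436.17293328, 197.34636784, 130.05853994]), [np.float64(0.5286797230129947), np.float64(0.5286797230130392)])
shift [78.6, 10.0, 148.1] turn [-0.0, -0.0, 0.2] rows 3.4
```

Call:
send_rows(translation=[[26,4,0],[52,7,0],[77.6,11,20],[77.6,11,60],[77.6,11,100],[77.6,11,130],[77.6,11,148],[77.6,11,148]], angular=[[0,0,0],[0,0,0],[0,0,0],[0,0,0],[0,0,0],[0,0,0],[0,0,0],[0,0,0]], fingers=[1,1,1,1,1,1,1,1])

```text
clock: 14.4
eef_pos: [435.1, 196.4, 269.6]
orientation: [3.137, -0.003, -1.447]
contact_force: [-0.9, -0.3, 0.1]
finger_gap: 0.997
finger_force: 0.0
```

Call:
send_rows(translation=[[0,0,0],[0,0,0],[0,0,0],[0,0,0],[0,0,0],[0,0,0],[0,0,0],[0,0,0]], angular=[[0,0,0],[0,0,0],[0,0,0],[0,0,0],[0,0,0],[0,0,0],[0,0,0],[0,0,0]], fingers=[-1,-1,-1,-1,-1,-1,-1,-1])

```text
clock: 15.2
eef_pos: [435.4, 196.6, 272.3]
orientation: [-3.141, 0.0, -1.449]
contact_force: [-0.7, -0.4, -1.5]
finger_gap: 0.376
finger_force: 29.5
```

Call:
send_rows(translation=[[0,0,0],[0,0,0],[0,0,0]], angular=[[0,0,0],[0,0,0],[0,0,0]], fingers=[-1,-1,-1])

```text
clock: 15.5
eef_pos: [435.4, 196.6, 272.2]
orientation: [3.142, -0.0, -1.449]
contact_force: [0.5, -0.0, 0.8]
finger_gap: 0.37
finger_force: 29.6
```

Call:
send_rows(translation=[[0,0,-10],[0,0,-30],[0,0,-50],[0,0,-60],[0,0,-60]], angular=[[0,0,0],[0,0,0],[0,0,0],[0,0,0],[0,0,0]], fingers=[-1,-1,-1,-1,-1])

```text
clock: 16.0
eef_pos: [435.6, 196.8, 333.8]
orientation: [-3.139, 0.002, -1.449]
contact_force: [-0.4, -0.4, -0.5]
finger_gap: 0.37
finger_force: 29.5
```

```bash
python3 - <<'E'
from h import *
st();to(594.2,129.2,332,-1.449)
E
```

```text
16.0 [435.6 196.8 333.8] [-3.139e+00  2.000e-03 -1.449e+00] [ 0.84  0.09 -0.51  0.   -0.96 -0.72] [-0.4 -0.4 -0.5] 0.36990962075280015 29.545942464210384
shift [86.4, -149.2, 2.0] turn [-0.1, 0.1, -0.0] rows 3.4
```

Call:
send_rows(translation=[[10,-17,0],[26,-45,0],[44,-76,0],[62,-107,0],[76,-131,0],[84,-145,0],[86,-149,0],[86,-149,0]], angular=[[0,0,0],[0,0,0],[0,0,0],[0,0,0],[0,0,0],[0,0,0],[0,0,0],[0,0,0]], fingers=[-1,-1,-1,-1,-1,-1,-1,-1])

```text
clock: 16.8
eef_pos: [593.5, 129.1, 331.2]
orientation: [3.14, -0.0, -1.45]
contact_force: [-0.2, -0.7, -0.9]
finger_gap: 0.367
finger_force: 29.5
```

Call:
send_rows(translation=[[0,0,10],[0,0,22],[0,0,33],[0,0,40],[0,0,43],[0,0,45],[0,0,45]], angular=[[0,0,0],[0,0,0],[0,0,0],[0,0,0],[0,0,0],[0,0,0],[0,0,0]], fingers=[-1,-1,-1,-1,-1,-1,-1])

```text
clock: 17.5
eef_pos: [593.7, 129.4, 287.1]
orientation: [3.141, -0.0, -1.449]
contact_force: [0.3, -0.6, -0.7]
finger_gap: 0.379
finger_force: 29.5
```

Call:
send_rows(translation=[[0,0,1],[0,0,2],[0,0,2]], angular=[[0,0,0],[0,0,0],[0,0,0]], fingers=[-1,-1,-1])

```text
clock: 17.8
eef_pos: [594.0, 129.4, 286.2]
orientation: [-3.14, 0.0, -1.449]
contact_force: [-1.8, 0.0, 4.5]
finger_gap: 0.376
finger_force: 29.6
```

Call:
send_rows(translation=[[0,0,0],[0,0,0],[0,0,0],[0,0,0],[0,0,0],[0,0,0],[0,0,0],[0,0,0]], angular=[[0,0,0],[0,0,0],[0,0,0],[0,0,0],[0,0,0],[0,0,0],[0,0,0],[0,0,0]], fingers=[-0.2,0,0.2,0.4,0.6,0.6,0.6,0.6])

```text
clock: 18.6
eef_pos: [593.7, 129.3, 285.2]
orientation: [3.142, -0.0, -1.449]
contact_force: [0.1, 1.2, -0.4]
finger_gap: 0.801
finger_force: 0.0
```

Call:
send_rows(translation=[[0,0,-10],[0,0,-40],[0,0,-80],[0,0,-110],[0,0,-110]], angular=[[0,0,0],[0,0,0],[0,0,0],[0,0,0],[0,0,0]], fingers=[0.6,0.6,0.6,0.6,0.6])

```text
clock: 19.1
eef_pos: [594.7, 129.5, 401.4]
orientation: [-3.133, 0.002, -1.448]
contact_force: [-0.0, 0.4, -0.5]
finger_gap: 0.8
finger_force: 0.0
```

```bash
python3 - <<'E'
from h import *
st();to(411.3,112,395,-1.449)
E
```

```text
19.1 [594.7 129.5 401.4] [-3.133e+00  2.000e-03 -1.448e+00] [ 0.54  0.25 -0.15  0.   -1.16 -0.41] [-0.   0.4 -0.5] 0.7998866950952609 0.0
shift [-5.0, 184.3, 4.8] turn [-0.5, 0.1, 0.0] rows 3.7
```

Call:
send_rows(translation=[[-8,23,0],[-18,50,0],[-30,85,0],[-45,120,0],[-60,150,0],[-77,170,0],[-82,175,0],[-82,175,0]], angular=[[0,0,0],[0,0,0],[0,0,0],[0,0,0],[0,0,0],[0,0,0],[0,0,0],[0,0,0]], fingers=[1,1,1,1,1,1,1,1])

```text
clock: 19.9
eef_pos: [409.5, 189.8, 395.8]
orientation: [-3.141, 0.001, -1.447]
contact_force: [-0.6, -0.0, -0.0]
finger_gap: 0.999
finger_force: 0.0
```

```bash
cat >> h.py <<'E'
def blobs(name,zs=1,rows=(0,215)):
    """bright grey disc blobs (flask feet)"""
    im=load(name)['im'].astype(int);g=im.mean(2);sat=im.max(2)-im.min(2)
    m=((g>70)&(sat<25)).astype(np.uint8);m[rows[1]:]=0
    n,l,s,c=cv2.connectedComponentsWithStats(m)
    for i in range(1,n):
        if 600<s[i,4]<8000: print(s[i].tolist(),np.round(c[i],1),'at z',zs,np.round(atz(name,*c[i],zs),1))
E
python3 - <<'E'
from h import *
st();im=save('wrist','w6')
for p in [(411.3,112,0),(411.3,112,116),(426,19,0),(426,19,116)]:print(np.round(proj('w6',p),0))
blobs('w6');print(im.mean(2)[::24,240:400:20].astype(int))
E
```

```text
19.9 [409.5 189.8 395.8] [-3.141e+00  1.000e-03 -1.447e+00] [ 0.87 -0.01 -0.47  0.   -1.11 -0.75] [-0.6 -0.  -0. ] 0.9994986095475319 0.0
[261. 113.]
[264. 110.]
[258.  35.]
[261.  -6.]
[231, 0, 54, 62, 2511] [257.5  31.6] at z 1 [427.5  15.    1. ]
[381, 0, 82, 47, 1751] [410.8  15.3] at z 1 [241.4 -31.9   1. ]
[497, 30, 15, 89, 709] [505.2  72.4] at z 1 [94.7 12.2  1. ]
[235, 87, 51, 53, 2101] [259.9 113. ] at z 1 [412.2 111.6   1. ]
[[141  73  44  31  37  39  34  33]
 [162 145 152  38  37  34  26  35]
 [155 151  65  33  43  32  34  30]
 [ 30  25  33  31  28  36  26  59]
 [ 45 152  49  37  36  29  40  63]
 [162 131 170  26  39  33  16  67]
 [ 44  30  14  29  41  36  23  61]
 [ 35  31  32  36  28  27 141 147]
 [ 27   4  22  15  22  17 141 135]
 [ 26  23  22   4  24  22 146 147]
 [ 50  47  50  51  51  50  57  46]
 [ 60  88  85  55  79  74  74  83]
 [ 43  40  38  39  34 153  74  70]
 [ 20  24  18   2  21  13  22  28]
 [ 94  96  99  95  90  86  37  33]
 [ 96  97  95  87 102  93 139  25]]
```

```bash
python3 - <<'E'
from h import *
to(411.8,111.8,261.5,-1.449)
E
```

```text
shift [77.5, 7.9, 134.1] turn [-0.0, 0.0, 0.1] rows 3.1
```

Call:
send_rows(translation=[[26,3,0],[52,6,0],[77.5,8,15],[77.5,8,50],[77.5,8,90],[77.5,8,120],[77.5,8,134],[77.5,8,134]], angular=[[0,0,0],[0,0,0],[0,0,0],[0,0,0],[0,0,0],[0,0,0],[0,0,0],[0,0,0]], fingers=[1,1,1,1,1,1,1,1])

```text
clock: 20.75
eef_pos: [411.6, 110.5, 259.1]
orientation: [3.137, -0.003, -1.451]
contact_force: [0.3, -0.5, 0.9]
finger_gap: 1.001
finger_force: 0.0
```

Call:
send_rows(translation=[[0,0,0],[0,0,0],[0,0,0],[0,0,0],[0,0,0],[0,0,0],[0,0,0],[0,0,0]], angular=[[0,0,0],[0,0,0],[0,0,0],[0,0,0],[0,0,0],[0,0,0],[0,0,0],[0,0,0]], fingers=[-1,-1,-1,-1,-1,-1,-1,-1])

```text
clock: 21.55
eef_pos: [411.5, 111.6, 261.3]
orientation: [-3.142, 0.0, -1.449]
contact_force: [-0.4, -0.1, 0.3]
finger_gap: 0.366
finger_force: 29.7
```

Call:
send_rows(translation=[[0,0,0],[0,0,0],[0,0,0]], angular=[[0,0,0],[0,0,0],[0,0,0]], fingers=[-1,-1,-1])

```text
clock: 21.85
eef_pos: [411.5, 111.5, 261.3]
orientation: [3.142, -0.0, -1.449]
contact_force: [-0.4, 0.4, 1.8]
finger_gap: 0.372
finger_force: 29.7
```

Call:
send_rows(translation=[[0,0,-10],[0,0,-30],[0,0,-50],[0,0,-70],[0,0,-70]], angular=[[0,0,0],[0,0,0],[0,0,0],[0,0,0],[0,0,0]], fingers=[-1,-1,-1,-1,-1])

```text
clock: 22.35
eef_pos: [412.2, 112.0, 334.3]
orientation: [-3.137, 0.002, -1.449]
contact_force: [0.4, 0.5, -2.1]
finger_gap: 0.37
finger_force: 29.7
```

```bash
python3 - <<'E'
from h import *
st();to(603.9,49.8,332,-1.449)
E
```

```text
22.35 [412.2 112.  334.3] [-3.137e+00  2.000e-03 -1.449e+00] [ 0.73  0.   -0.61  0.   -0.95 -0.61] [ 0.4  0.5 -2.1] 0.37019864653015994 29.673602923576254
shift [85.1, -182.6, 2.9] turn [-0.3, 0.1, 0.0] rows 4.0
```

Call:
send_rows(translation=[[15,-15,0],[38,-40,0],[60,-75,0],[78,-110,0],[85,-145,0],[85,-172,0],[85,-183,0],[85,-183,0]], angular=[[0,0,0],[0,0,0],[0,0,0],[0,0,0],[0,0,0],[0,0,0],[0,0,0],[0,0,0]], fingers=[-1,-1,-1,-1,-1,-1,-1,-1])

```text
clock: 23.15
eef_pos: [604.3, 49.4, 330.1]
orientation: [3.14, -0.0, -1.45]
contact_force: [-0.6, -0.3, -1.6]
finger_gap: 0.37
finger_force: 29.7
```

```bash
python3 - <<'E'
from h import *
st();to(603.9,49.8,275.5,-1.449)
E
```

```text
23.15 [604.3  49.4 330.1] [ 3.14 -0.   -1.45] [ 0.4   0.3  -0.25 -0.   -1.02 -0.28] [-0.6 -0.3 -1.6] 0.3696043092230092 29.673144147964194
shift [-0.5, 0.2, 54.6] turn [0.1, -0.0, -0.0] rows 1.1
```

Call:
send_rows(translation=[[0,0,12],[0,0,26],[0,0,40],[0,0,48],[0,0,52],[0,0,54],[0,0,56],[0,0,56]], angular=[[0,0,0],[0,0,0],[0,0,0],[0,0,0],[0,0,0],[0,0,0],[0,0,0],[0,0,0]], fingers=[-1,-1,-1,-1,-1,-1,-1,-1])

```text
clock: 23.95
eef_pos: [603.6, 49.4, 275.5]
orientation: [-3.141, 0.0, -1.449]
contact_force: [-0.6, 0.0, -0.9]
finger_gap: 0.368
finger_force: 29.7
```

Call:
send_rows(translation=[[0,0,1],[0,0,1.5],[0,0,1.5]], angular=[[0,0,0],[0,0,0],[0,0,0]], fingers=[-1,-1,-1])

```text
clock: 24.25
eef_pos: [603.6, 49.4, 275.3]
orientation: [-3.14, 0.0, -1.449]
contact_force: [-3.0, 0.8, 8.7]
finger_gap: 0.37
finger_force: 29.8
```

Call:
send_rows(translation=[[0,0,0],[0,0,0],[0,0,0],[0,0,0],[0,0,0],[0,0,0],[0,0,0],[0,0,0]], angular=[[0,0,0],[0,0,0],[0,0,0],[0,0,0],[0,0,0],[0,0,0],[0,0,0],[0,0,0]], fingers=[-0.2,0,0.2,0.4,0.6,0.6,0.6,0.6])

```text
clock: 25.05
eef_pos: [603.5, 49.4, 273.7]
orientation: [3.142, -0.0, -1.449]
contact_force: [0.3, 0.1, 0.7]
finger_gap: 0.796
finger_force: 0.0
```

Call:
send_rows(translation=[[0,0,-10],[0,0,-40],[0,0,-80],[0,0,-120],[0,0,-120]], angular=[[0,0,0],[0,0,0],[0,0,0],[0,0,0],[0,0,0]], fingers=[0.6,0.6,0.6,0.6,0.6])

```text
clock: 25.55
eef_pos: [604.8, 49.5, 401.1]
orientation: [-3.131, 0.001, -1.448]
contact_force: [-0.5, 0.2, 0.1]
finger_gap: 0.799
finger_force: 0.0
```

```bash
python3 - <<'E'
from h import *
st();to(425,97,395,-1.449)
E
```

```text
25.55 [604.8  49.5 401.1] [-3.131e+00  1.000e-03 -1.448e+00] [ 0.4   0.25 -0.16  0.   -1.16 -0.28] [-0.5  0.2  0.1] 0.7991581644563026 0.0
shift [-69.2, 172.7, 4.3] turn [-0.6, 0.0, 0.0] rows 3.7
```

Call:
send_rows(translation=[[-8,23,0],[-18,50,0],[-30,85,0],[-45,120,0],[-58,150,0],[-66,168,0],[-69,173,0],[-69,173,0]], angular=[[0,0,0],[0,0,0],[0,0,0],[0,0,0],[0,0,0],[0,0,0],[0,0,0],[0,0,0]], fingers=[1,1,1,1,1,1,1,1])

```text
clock: 26.35
eef_pos: [423.1, 97.1, 394.7]
orientation: [-3.14, 0.001, -1.448]
contact_force: [-0.2, 0.3, 0.2]
finger_gap: 0.999
finger_force: 0.0
```

```bash
python3 - <<'E'
from h import *
st();im=save('wrist','w7');save('scene','sc7');save('side','s7')
blobs('w7')
for p in [(426,19,0),(426,19,116),(613.6,-29.6,14)]:print(np.round(proj('w7',p),0))
to(426,18.5,261.5,-1.449)
E
```

```text
26.35 [423.1  97.1 394.7] [-3.140e+00  1.000e-03 -1.448e+00] [ 0.68 -0.04 -0.5   0.   -1.11 -0.56] [-0.2  0.3  0.2] 0.9991013657263712 0.0
[234, 86, 51, 52, 2098] [259.1 111.5] at z 1 [427.3  17.2   1. ]
[260. 113.]
[263. 109.]
[112.  54.]
shift [78.1, 7.7, 132.4] turn [-0.0, -0.0, -0.0] rows 3.1
```

Call:
send_rows(translation=[[26,3,0],[52,5,0],[78.5,7,15],[78.5,7,50],[78.5,7,90],[78.5,7,120],[78.5,7,132.5],[78.5,7,132.5]], angular=[[0,0,0],[0,0,0],[0,0,0],[0,0,0],[0,0,0],[0,0,0],[0,0,0],[0,0,0]], fingers=[1,1,1,1,1,1,1,1])

```text
clock: 27.3
eef_pos: [426.0, 17.4, 259.1]
orientation: [3.137, -0.002, -1.45]
contact_force: [-0.3, -0.9, 0.0]
finger_gap: 1.003
finger_force: 0.0
```

Call:
send_rows(translation=[[0,0,0],[0,0,0],[0,0,0],[0,0,0],[0,0,0],[0,0,0],[0,0,0],[0,0,0]], angular=[[0,0,0],[0,0,0],[0,0,0],[0,0,0],[0,0,0],[0,0,0],[0,0,0],[0,0,0]], fingers=[-1,-1,-1,-1,-1,-1,-1,-1])

```text
clock: 28.1
eef_pos: [426.0, 18.1, 261.3]
orientation: [-3.141, 0.0, -1.449]
contact_force: [-0.7, 0.3, 0.7]
finger_gap: 0.373
finger_force: 29.7
```

Call:
send_rows(translation=[[0,0,0],[0,0,0],[0,0,0]], angular=[[0,0,0],[0,0,0],[0,0,0]], fingers=[-1,-1,-1])

```text
clock: 28.4
eef_pos: [426.0, 18.1, 261.3]
orientation: [-3.142, -0.0, -1.449]
contact_force: [-0.0, 0.2, 0.8]
finger_gap: 0.37
finger_force: 29.7
```

Call:
send_rows(translation=[[0,0,-10],[0,0,-30],[0,0,-50],[0,0,-70],[0,0,-70]], angular=[[0,0,0],[0,0,0],[0,0,0],[0,0,0],[0,0,0]], fingers=[-1,-1,-1,-1,-1])

```text
clock: 28.9
eef_pos: [426.7, 18.3, 334.3]
orientation: [-3.137, 0.001, -1.449]
contact_force: [0.5, -0.0, -1.9]
finger_gap: 0.37
finger_force: 29.7
```

```bash
python3 - <<'E'
from h import *
st();to(613.6,-29.6,332,-1.449)
E
```

```text
28.9 [426.7  18.3 334.3] [-3.137e+00  1.000e-03 -1.449e+00] [ 0.51  0.   -0.61  0.   -0.95 -0.39] [ 0.5 -0.  -1.9] 0.3697694024580402 29.662474061951798
shift [70.4, -179.6, 3.1] turn [-0.3, 0.1, 0.0] rows 3.9
```

Call:
send_rows(translation=[[12,-15,0],[30,-40,0],[50,-75,0],[65,-110,0],[70,-145,0],[70,-170,0],[70,-180,0],[70,-180,0]], angular=[[0,0,0],[0,0,0],[0,0,0],[0,0,0],[0,0,0],[0,0,0],[0,0,0],[0,0,0]], fingers=[-1,-1,-1,-1,-1,-1,-1,-1])

```text
clock: 29.7
eef_pos: [613.7, -29.5, 330.2]
orientation: [3.14, -0.0, -1.449]
contact_force: [-1.3, 0.2, -0.9]
finger_gap: 0.37
finger_force: 29.7
```

Call:
send_rows(translation=[[0,0,12],[0,0,26],[0,0,40],[0,0,48],[0,0,52],[0,0,54],[0,0,56],[0,0,56]], angular=[[0,0,0],[0,0,0],[0,0,0],[0,0,0],[0,0,0],[0,0,0],[0,0,0],[0,0,0]], fingers=[-1,-1,-1,-1,-1,-1,-1,-1])

```text
clock: 30.5
eef_pos: [613.3, -29.5, 275.6]
orientation: [-3.141, -0.0, -1.449]
contact_force: [0.3, 0.4, -1.5]
finger_gap: 0.368
finger_force: 29.7
```

Call:
send_rows(translation=[[0,0,1],[0,0,1.5],[0,0,1.5]], angular=[[0,0,0],[0,0,0],[0,0,0]], fingers=[-1,-1,-1])

```text
clock: 30.8
eef_pos: [613.4, -29.5, 275.3]
orientation: [-3.14, -0.0, -1.449]
contact_force: [-1.1, 0.1, 6.9]
finger_gap: 0.371
finger_force: 29.8
```

Call:
send_rows(translation=[[0,0,0],[0,0,0],[0,0,0],[0,0,0],[0,0,0],[0,0,0],[0,0,0],[0,0,0]], angular=[[0,0,0],[0,0,0],[0,0,0],[0,0,0],[0,0,0],[0,0,0],[0,0,0],[0,0,0]], fingers=[-0.2,0,0.2,0.4,0.6,0.6,0.6,0.6])

```text
clock: 31.6
eef_pos: [613.1, -29.5, 273.7]
orientation: [3.142, 0.0, -1.449]
contact_force: [-0.0, -0.2, 0.7]
finger_gap: 0.801
finger_force: 0.0
```

Call:
send_rows(translation=[[0,0,-10],[0,0,-40],[0,0,-80],[0,0,-120],[0,0,-160],[0,0,-200],[0,0,-220],[0,0,-220]], angular=[[0,0,0],[0,0,0],[0,0,0],[0,0,0],[0,0,0],[0,0,0],[0,0,0],[0,0,0]], fingers=[0.6,0.6,0.6,0.6,0.6,0.6,0.6,0.6])

```text
clock: 32.4
eef_pos: [613.2, -29.8, 498.8]
orientation: [-3.134, -0.0, -1.449]
contact_force: [-0.0, 0.1, 0.7]
finger_gap: 0.802
finger_force: 0.0
```

```bash
python3 - <<'E'
from h import *
st();to(590,-180,500,-1.449)
E
```

```text
32.4 [613.2 -29.8 498.8] [-3.134 -0.    -1.449] [ 0.27  0.21  0.02  0.   -1.37 -0.15] [-0.   0.1  0.7] 0.8015999975293486 0.0
shift [146.3, 41.3, -1.5] turn [-0.4, -0.0, 0.0] rows 3.0
```

Call:
send_rows(translation=[[40,15,0],[80,32,0],[120,50,0],[160,70,0],[173,85,0],[173,85,0]], angular=[[0,0,0],[0,0,0],[0,0,0],[0,0,0],[0,0,0],[0,0,0]], fingers=[0.6,0.6,0.6,0.6,0.6,0.6])

```text
clock: 33.0
eef_pos: [548.0, -213.5, 493.8]
orientation: [3.141, 0.0, -1.452]
contact_force: [1.1, 0.7, 1.1]
finger_gap: 0.802
finger_force: 0.0
```

```bash
python3 - <<'E'
from h import *
st();im=save('wrist','w8');save('side','s8');save('scene','sc8')
print(proj('w8',(543,-285,278)),atz('side0',140+345/2.6667,130+155/2.6667,10))
a=cv2.resize(im[:250,:,::-1],(700,342),interpolation=cv2.INTER_CUBIC)
b=cv2.resize(load('s8')['im'][150:280,190:320,::-1],(258,258),interpolation=cv2.INTER_CUBIC)
c=cv2.resize(load('sc8')['im'][160:290,200:420,::-1],(437,258),interpolation=cv2.INTER_CUBIC)
cv=np.zeros((600,700,3),np.uint8);cv[:342]=a;cv[342:,:258]=b;cv[342:,262:699]=c
cv2.imwrite('pics/m3.png',cv)
E
```

```text
33.0 [ 548.  -213.5  493.8] [ 3.141  0.    -1.452] [-0.04  0.17 -0.04 -0.   -1.36  0.16] [1.1 0.7 1.1] 0.8019524883042105 0.0
[274.6317474  116.30782474] [ 612.88266355 -402.21705038   10.        ]
```

View pics/m3.png

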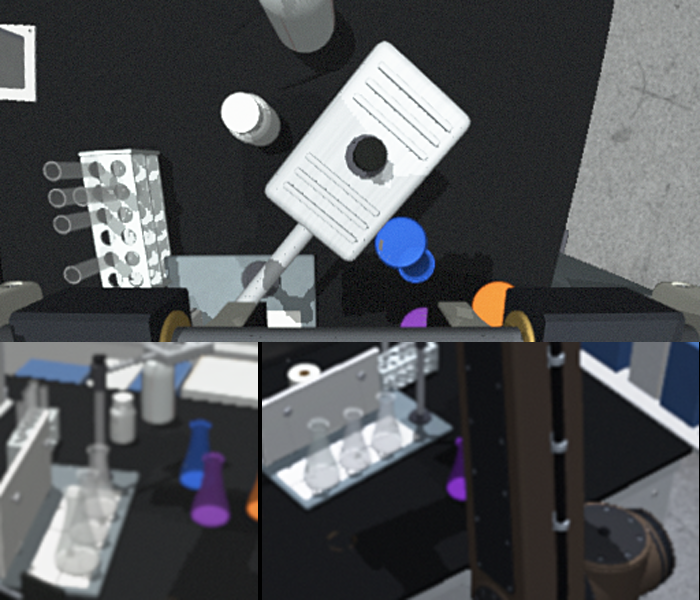

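```bash
python3 - <<'E'
from h import *
P=np.array([646.2,-131.4])
x=atz('w8',370/1.3672,156/1.3672,278);print(x,np.linalg.norm(x[:2]-P))
v=(x[:2]-P);ph=(np.arctan2(v[1],v[0])-1.693)%(2*np.pi);print('phi',ph)
g=P+185*np.array([np.cos(ph+1.693),np.sin(ph+1.693)]);print(g)
to(g[0],g[1],421,-1.449)
E
```

```text
[ 545.88823997 -286.11282921  278.        ] 184.38684530935842
phi 2.444157739541941
[ 545.55466614 -286.62730679]
shift [74.4, 13.4, 72.7] turn [-0.0, 0.0, -0.0] rows 2.1
```

Call:
send_rows(translation=[[25,4,0],[50,8,0],[74,13,0],[74,13,10],[74,13,35],[74,13,60],[74,13,72],[74,13,72]], angular=[[0,0,0],[0,0,0],[0,0,0],[0,0,0],[0,0,0],[0,0,0],[0,0,0],[0,0,0]], fingers=[0.6,0.6,0.6,0.6,0.6,0.6,0.6,0.6])

```text
clock: 33.95
eef_pos: [546.0, -285.5, 419.7]
orientation: [3.138, 0.001, -1.448]
contact_force: [-1.3, -0.1, 0.3]
finger_gap: 0.8
finger_force: 0.0
```

Call:
send_rows(translation=[[0,0,0],[0,0,0],[0,0,0],[0,0,0],[0,0,0],[0,0,0],[0,0,0],[0,0,0]], angular=[[0,0,0],[0,0,0],[0,0,0],[0,0,0],[0,0,0],[0,0,0],[0,0,0],[0,0,0]], fingers=[0,-0.4,-1,-1,-1,-1,-1,-1])

```text
clock: 34.75
eef_pos: [545.5, -286.9, 421.7]
orientation: [3.141, -0.0, -1.449]
contact_force: [-2.2, -1.2, 1.7]
finger_gap: 0.185
finger_force: 30.0
```

Call:
send_rows(translation=[[0,0,0],[0,0,0],[0,0,0],[0,0,0]], angular=[[0,0,0],[0,0,0],[0,0,0],[0,0,0]], fingers=[-1,-1,-1,-1])

```text
clock: 35.15
eef_pos: [545.5, -286.9, 421.8]
orientation: [3.141, -0.0, -1.449]
contact_force: [-4.2, -3.8, 1.0]
finger_gap: 0.186
finger_force: 30.0
```

```bash
cat >> h.py <<'E'
def arc(ph1,n=8,rad=185):
    """tool-frame shifts along the lamp circle from the present angle to ph1, yaw kept"""
    s=st();P=np.array([646.2,-131.4]);p=np.array(s['eef_pos']);v=p[:2]-P
    ph0=(np.arctan2(v[1],v[0])-1.693+1)%(2*np.pi)-1;print('phi',ph0,'rad',np.linalg.norm(v))
    R0=R.from_euler('xyz',s['orientation']).inv()
    for ph in np.linspace(ph0,ph1,n+1)[1:]:
        q=P+rad*np.array([np.cos(ph+1.693),np.sin(ph+1.693)])
        print(np.round(R0.apply([q[0]-p[0],q[1]-p[1],0]),1).tolist())
E
python3 - <<'E'
from h import *
arc(1.74)
E
```

```text
35.15 [ 545.5 -286.9  421.8] [ 3.141 -0.    -1.449] [-0.17  0.25 -0.1   0.   -1.22  0.29] [-4.2 -3.8  1. ] 0.1860482107415666 30.000160038471222
phi 2.4446353638012677 rad 185.23452995204457
[-11.2, 11.9, 0.0]
[-23.2, 22.9, 0.0]
[-36.1, 32.8, 0.0]
[-49.8, 41.5, 0.0]
[-64.3, 49.0, 0.0]
[-79.4, 55.2, 0.0]
[-94.9, 60.1, 0.0]
[-110.8, 63.5, 0.0]
```

Call:
send_rows(translation=[[-11.2,11.9,0],[-23.2,22.9,0],[-36.1,32.8,0],[-49.8,41.5,0],[-64.3,49,0],[-79.4,55.2,0],[-94.9,60.1,0],[-110.8,63.5,0]], angular=[[0,0,0],[0,0,0],[0,0,0],[0,0,0],[0,0,0],[0,0,0],[0,0,0],[0,0,0]], fingers=[-1,-1,-1,-1,-1,-1,-1,-1])

```text
clock: 35.95
eef_pos: [469.1, -183.2, 421.7]
orientation: [-3.14, 0.0, -1.449]
contact_force: [5.1, -3.5, -2.5]
finger_gap: 0.186
finger_force: 30.0
```

```bash
python3 - <<'E'
from h import *
arc(1.1)
E
```

```text
35.95 [ 469.1 -183.2  421.7] [-3.14   0.    -1.449] [ 0.02  0.06 -0.33 -0.   -1.18  0.1 ] [ 5.1 -3.5 -2.5] 0.18589311392489294 29.999814927577972
phi 1.7333094999686622 rad 184.4901816842225
[-14.4, 2.3, -0.0]
[-29.1, 3.0, -0.0]
[-43.7, 2.5, 0.0]
[-58.3, 0.8, 0.0]
[-72.6, -2.0, 0.0]
[-86.7, -6.0, 0.0]
[-100.5, -11.0, 0.0]
[-113.8, -17.1, 0.0]
```

Call:
send_rows(translation=[[-14.4,2.3,0],[-29.1,3,0],[-43.7,2.5,0],[-58.3,0.8,0],[-72.6,-2,0],[-86.7,-6,0],[-100.5,-11,0],[-113.8,-17.1,0]], angular=[[0,0,0],[0,0,0],[0,0,0],[0,0,0],[0,0,0],[0,0,0],[0,0,0],[0,0,0]], fingers=[-1,-1,-1,-1,-1,-1,-1,-1])

```text
clock: 36.75
eef_pos: [469.4, -68.6, 421.4]
orientation: [3.134, 0.0, -1.449]
contact_force: [-16.8, 2.5, 11.1]
finger_gap: 0.177
finger_force: 30.1
```

```bash
python3 - <<'E'
from h import *
arc(0.48)
E
```

```text
36.75 [469.4 -68.6 421.4] [ 3.134  0.    -1.449] [ 0.27  0.01 -0.38 -0.   -1.18 -0.15] [-16.8   2.5  11.1] 0.17695625769153492 30.117805302143097
phi 1.10752184015799 rad 187.598388393706
[-11.6, -9.3, -0.1]
[-23.7, -17.3, -0.1]
[-35.2, -26.1, -0.2]
[-45.9, -35.9, -0.3]
[-55.9, -46.4, -0.3]
[-64.9, -57.7, -0.4]
[-73.1, -69.7, -0.5]
[-80.3, -82.3, -0.6]
```

Call:
send_rows(translation=[[-1,-2,0],[-1,-2,0]], angular=[[0,0,0],[0,0,0]], fingers=[-1,-1])

```text
clock: 36.95
eef_pos: [470.4, -67.0, 421.3]
orientation: [3.131, 0.002, -1.449]
contact_force: [-23.5, 8.3, 17.2]
finger_gap: 0.183
finger_force: 30.4
```

```bash
python3 - <<'E'
from h import *
arc(0.48,10,185)
E
```

```text
36.95 [470.4 -67.  421.3] [ 3.131e+00  2.000e-03 -1.449e+00] [ 0.27  0.02 -0.38 -0.   -1.19 -0.15] [-23.5   8.3  17.2] 0.1826234962409649 30.441489815711975
phi 1.0974574249690132 rad 187.20303124577293
[-9.0, -7.5, -0.1]
[-18.6, -13.6, -0.1]
[-27.9, -20.3, -0.2]
[-36.7, -27.6, -0.2]
[-45.0, -35.4, -0.3]
[-52.9, -43.7, -0.3]
[-60.2, -52.4, -0.4]
[-67.0, -61.6, -0.5]
[-73.2, -71.2, -0.6]
[-78.8, -81.2, -0.7]
```

```bash
sed -i 's/646.2,-131.4/644.2,-130.4/' h.py; python3 - <<'E'
from h import *
arc(0.5,8,185.5)
E
```

```text
36.95 [470.4 -67.  421.3] [ 3.131e+00  2.000e-03 -1.449e+00] [ 0.27  0.02 -0.38 -0.   -1.19 -0.15] [-23.5   8.3  17.2] 0.1826234962409649 30.441489815711975
phi 1.0988146160864436 rad 184.98127194101053
[-12.4, -6.3, -0.0]
[-23.9, -14.0, -0.1]
[-34.9, -22.5, -0.2]
[-45.2, -31.8, -0.2]
[-54.8, -41.8, -0.3]
[-63.6, -52.5, -0.4]
[-71.6, -63.9, -0.5]
[-78.7, -75.8, -0.6]
```

Call:
send_rows(translation=[[0,2.5,0],[0,3.8,0],[-12.4,-2.5,0],[-23.9,-10.2,0],[-34.9,-18.7,0],[-45.2,-28,0],[-54.8,-38,0],[-54.8,-38,0]], angular=[[0,0,0],[0,0,0],[0,0,0],[0,0,0],[0,0,0],[0,0,0],[0,0,0],[0,0,0]], fingers=[-1,-1,-1,-1,-1,-1,-1,-1])

```text
clock: 37.75
eef_pos: [502.0, -5.6, 421.3]
orientation: [3.133, 0.006, -1.448]
contact_force: [-25.8, 22.7, 18.4]
finger_gap: 0.154
finger_force: 32.7
```

```bash
python3 - <<'E'
from h import *
arc(0.35,5,185.)
E
```

```text
37.75 [502.   -5.6 421.3] [ 3.133  0.006 -1.448] [ 0.38  0.06 -0.33 -0.01 -1.19 -0.25] [-25.8  22.7  18.4] 0.15371155002844492 32.732369899749756
phi 0.7282341255955673 rad 189.21297623993394
[-5.8, -13.6, -0.1]
[-13.8, -25.0, -0.1]
[-21.0, -37.0, -0.2]
[-27.3, -49.6, -0.2]
[-32.5, -62.5, -0.3]
```

Call:
send_rows(translation=[[0,0,0],[0,0,0],[0,0,0],[0,0,0],[0,0,0],[0,0,0]], angular=[[0,0,0],[0,0,0],[0,0,0],[0,0,0],[0,0,0],[0,0,0]], fingers=[-0.6,-0.2,0.2,0.6,0.6,0.6])

```text
clock: 38.35
eef_pos: [505.4, -8.9, 421.7]
orientation: [-3.142, -0.0, -1.449]
contact_force: [0.2, -0.5, 0.1]
finger_gap: 0.592
finger_force: 0.0
```

```bash
python3 - <<'E'
from h import *
st();to(500,70,500,-1.449)
E
```

```text
38.35 [505.4  -8.9 421.7] [-3.142 -0.    -1.449] [ 0.37  0.07 -0.33  0.   -1.18 -0.25] [ 0.2 -0.5  0.1] 0.5918892023625236 0.0
shift [-79.0, -4.3, -78.3] turn [-0.0, -0.0, 0.0] rows 2.2
```

Call:
send_rows(translation=[[0,0,-20],[0,0,-55],[-10,0,-79],[-45,-2,-79],[-79,-4,-79],[-79,-4,-79],[-79,-4,-79]], angular=[[0,0,0],[0,0,0],[0,0,0],[0,0,0],[0,0,0],[0,0,0],[0,0,0]], fingers=[0.6,0.6,0.6,0.6,0.6,0.6,0.6])

```text
clock: 39.05
eef_pos: [499.8, 70.4, 500.6]
orientation: [3.141, -0.0, -1.448]
contact_force: [1.1, -0.2, 0.2]
finger_gap: 0.799
finger_force: 0.0
```

```bash
python3 - <<'E'
from h import *
st();im=save('wrist','w9')
print(proj('w9',(505,-9,278)))
cv2.imwrite('pics/w9b.png',cv2.resize(im[:,:,::-1],(640,480),interpolation=cv2.INTER_CUBIC)[:330])
E
```

```text
39.05 [499.8  70.4 500.6] [ 3.141 -0.    -1.448] [ 0.53  0.02 -0.19  0.   -1.35 -0.41] [ 1.1 -0.2  0.2] 0.7992521142665392 0.0
[261.44535872 103.32091779]
```

View pics/w9b.png

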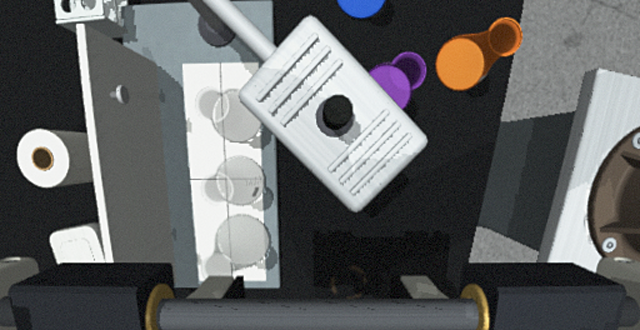

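```bash
python3 - <<'E'
from h import *
x=atz('w9',338/1.25,110/1.25,278)[:2];a=np.array([545.9,-286.1]);print(x)
m=(x+a)/2;d=x-a;L=np.linalg.norm(d);n=np.array([-d[1],d[0]])/L
h=np.sqrt(185**2-L*L/4);print(m+n*h,m-n*h)
print(proj('w9',(623.7,52.2,14))*1.25)
E
```

```text
[500.20130073 -19.87977076]
[ 398.44294967 -174.37973189] [ 647.65835106 -131.60003887]
[226.05163122 179.27866256]
```

```bash
python3 - <<'E'
from h import *
to(500.3,-19.9,500,-.652)
E
```

```text
shift [89.1, 10.4, 0.6] turn [0.0, -0.0, -45.6] rows 5.3
```

Call:
send_rows(translation=[[15,2,0],[30,4,0],[45,5,0],[60,7,0],[75,9,0],[89,10.4,0],[89,10.4,0],[89,10.4,0]], angular=[[0,0,-7.6],[0,0,-15.2],[0,0,-22.8],[0,0,-30.4],[0,0,-38],[0,0,-45.6],[0,0,-45.6],[0,0,-45.6]], fingers=[0.6,0.6,0.6,0.6,0.6,0.6,0.6,0.6])

```text
clock: 39.9
eef_pos: [500.2, -20.6, 500.7]
orientation: [3.142, 0.0, -0.658]
contact_force: [-0.2, 1.2, -0.4]
finger_gap: 0.8
finger_force: 0.0
```

```bash
python3 - <<'E'
from h import *
st();to(500.3,-19.9,421,-.652)
E
```

```text
39.9 [500.2 -20.6 500.7] [ 3.142  0.    -0.658] [ 0.35  0.02 -0.2  -0.   -1.35  0.56] [-0.2  1.2 -0.4] 0.8003405662773726 0.0
shift [-0.4, -0.6, 79.7] turn [0.0, 0.0, -0.4] rows 1.6
```

Call:
send_rows(translation=[[0,0,20],[0,0,45],[0,0,68],[0,0,79],[0,0,79],[0,0,79]], angular=[[0,0,-0.4],[0,0,-0.4],[0,0,-0.4],[0,0,-0.4],[0,0,-0.4],[0,0,-0.4]], fingers=[0.6,0.6,0.6,0.6,0.3,0])

```text
clock: 40.5
eef_pos: [500.7, -19.6, 422.6]
orientation: [-3.141, -0.001, -0.647]
contact_force: [-0.2, 0.1, 0.3]
finger_gap: 0.675
finger_force: 0.0
```

Call:
send_rows(translation=[[0,0,0],[0,0,0],[0,0,0],[0,0,0],[0,0,0],[0,0,0],[0,0,0],[0,0,0]], angular=[[0,0,0],[0,0,0],[0,0,0],[0,0,0],[0,0,0],[0,0,0],[0,0,0],[0,0,0]], fingers=[-0.4,-1,-1,-1,-1,-1,-1,-1])

```text
clock: 41.3
eef_pos: [500.2, -19.8, 421.8]
orientation: [3.141, 0.0, -0.646]
contact_force: [-1.5, -0.7, 2.5]
finger_gap: 0.187
finger_force: 30.0
```

```bash
cat >> h.py <<'E'
def arc2(ph1,n,P=(647,-131.5),off=0):
    """rigid turn of the tool about the lamp axis P to lamp angle ph1"""
    s=st();P=np.array([*P,0]);p=np.array(s['eef_pos']);v=p-P
    ph0=np.arctan2(v[1],v[0])-1.693;print('phi',ph0,'rad',np.hypot(v[0],v[1]))
    R0=R.from_euler('xyz',s['orientation']).inv()
    for ph in np.linspace(ph0,ph1,n+1)[1:]:
        q=P+R.from_euler('z',ph-ph0).apply(v)
        print(np.round(R0.apply(q-p),1).tolist(),round(-np.degrees(ph-ph0),1))
E
python3 - <<'E'
from h import *
arc2(0.4,8)
E
```

```text
41.3 [500.2 -19.8 421.8] [ 3.141  0.    -0.646] [ 0.35  0.06 -0.34  0.   -1.18  0.57] [-1.5 -0.7  2.5] 0.18723344739359146 30.000249445438385
phi 0.7981106575139716 rad 184.41554481226734
[0.3, -9.2, -0.0] 2.9
[1.0, -18.3, -0.0] 5.7
[2.2, -27.4, -0.0] 8.6
[3.8, -36.5, -0.0] 11.4
[5.9, -45.4, -0.0] 14.3
[8.4, -54.2, -0.0] 17.1
[11.3, -62.9, -0.0] 20.0
[14.7, -71.4, -0.0] 22.8
```

Call:
send_rows(translation=[[0.3,-9.2,0],[1,-18.3,0],[2.2,-27.4,0],[3.8,-36.5,0],[5.9,-45.4,0],[8.4,-54.2,0],[11.3,-62.9,0],[14.7,-71.4,0]], angular=[[0,0,2.9],[0,0,5.7],[0,0,8.6],[0,0,11.4],[0,0,14.3],[0,0,17.1],[0,0,20],[0,0,22.8]], fingers=[-1,-1,-1,-1,-1,-1,-1,-1])

```text
clock: 42.1
eef_pos: [555.4, 28.2, 421.9]
orientation: [3.141, -0.001, -1.046]
contact_force: [-0.4, -3.8, 1.1]
finger_gap: 0.186
finger_force: 30.0
```

```bash
python3 - <<'E'
from h import *
arc2(0.0,7)
E
```

```text
42.1 [555.4  28.2 421.9] [ 3.141e+00 -1.000e-03 -1.046e+00] [ 0.4   0.15 -0.23  0.   -1.19  0.12] [-0.4 -3.8  1.1] 0.18641014159832708 29.999179244041443
phi 0.39860382907299385 rad 184.11249477885278
[0.3, -10.5, -0.0] 3.3
[1.3, -20.9, -0.0] 6.5
[2.8, -31.3, -0.0] 9.8
[4.9, -41.6, -0.0] 13.1
[7.6, -51.7, -0.0] 16.3
[10.9, -61.6, -0.0] 19.6
[14.7, -71.4, -0.0] 22.8
```

Low forces now; complete the swing.

Call:
send_rows(translation=[[0.3,-10.5,0],[1.3,-20.9,0],[2.8,-31.3,0],[4.9,-41.6,0],[7.6,-51.7,0],[10.9,-61.6,0],[14.7,-71.4,0],[14.7,-71.4,0]], angular=[[0,0,3.3],[0,0,6.5],[0,0,9.8],[0,0,13.1],[0,0,16.3],[0,0,19.6],[0,0,22.8],[0,0,22.8]], fingers=[-1,-1,-1,-1,-1,-1,-1,-1])

```text
clock: 42.9
eef_pos: [625.4, 51.1, 421.9]
orientation: [-3.141, -0.002, -1.444]
contact_force: [2.4, -3.8, 3.1]
finger_gap: 0.187
finger_force: 30.0
```

```bash
python3 - <<'E'
from h import *
arc2(0.0,1)
E
```

```text
42.9 [625.4  51.1 421.9] [-3.141e+00 -2.000e-03 -1.444e+00] [ 0.39  0.27 -0.07  0.   -1.23 -0.27] [ 2.4 -3.8  3.1] 0.18734869483383215 30.00109076499939
phi -0.004451597489884218 rad 183.86562729153945
[-0.0, 0.8, -0.0] -0.3
```

Call:
send_rows(translation=[[0,0,0],[0,0,0],[0,0,0],[0,0,0],[0,0,0],[0,0,-20],[0,0,-50],[0,0,-90]], angular=[[0,0,0],[0,0,0],[0,0,0],[0,0,0],[0,0,0],[0,0,0],[0,0,0],[0,0,0]], fingers=[-0.5,0,0,0,0,0,0,0])

```text
clock: 43.7
eef_pos: [623.8, 51.7, 511.1]
orientation: [3.138, -0.0, -1.442]
contact_force: [1.2, 0.3, 0.2]
finger_gap: 0.499
finger_force: 0.0
```

Call:
send_rows(translation=[[-20,20,-10],[-50,45,-20],[-85,60,-30],[-100,70,-30],[-100,70,-30],[-100,70,-30]], angular=[[0,0,0],[0,0,0],[0,0,0],[0,0,0],[0,0,0],[0,0,0]], fingers=[0,0,0,0,0,0])

```text
clock: 44.3
eef_pos: [541.6, 142.0, 541.9]
orientation: [-3.141, 0.0, -1.441]
contact_force: [0.2, 0.4, -0.4]
finger_gap: 0.506
finger_force: 0.0
```

```bash
python3 - <<'E'
from h import *
st();im=save('wrist','w10');save('side','s10');save('scene','sc10')
print(proj('w10',(623.7,52.2,278))*1.3672)
a=cv2.resize(im[:250,:,::-1],(700,342),interpolation=cv2.INTER_CUBIC)
b=cv2.resize(load('s10')['im'][170:350,150:330,::-1],(258,258),interpolation=cv2.INTER_CUBIC)
c=cv2.resize(load('sc10')['im'][170:300,150:370,::-1],(437,258),interpolation=cv2.INTER_CUBIC)
cv=np.zeros((600,700,3),np.uint8);cv[:342]=a;cv[342:,:258]=b;cv[342:,262:699]=c
cv2.imwrite('pics/m4.png',cv)
E
```

```text
44.3 [541.6 142.  541.9] [-3.141  0.    -1.441] [ 0.61  0.11 -0.01 -0.   -1.45 -0.48] [ 0.2  0.4 -0.4] 0.5055452447763833 0.0
[233.33519119 111.83032654]
```

View pics/m4.png

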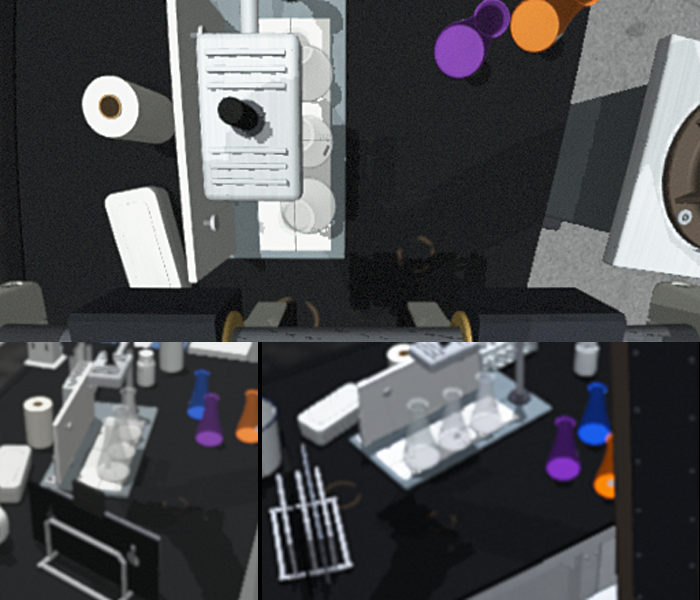

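```bash
python3 - <<'E'
from h import *
O=np.array([623.7,52.2]);ok=True
for u,v in [(308,205),(303,140),(306,75)]:
    d=atz('w10',u/1.3672,v/1.3672,14)[:2]-O;q=(d@[.9926,.1217],d@[-.1217,.9926]);print(np.round(q,1));ok&=abs(q[0])<36 and abs(q[1])<120
if ok: print(env.job_done())
E
```

```text
[-18.5  81.4]
[-13.2  -1. ]
[-18.  -78.8]
the job is handed in; nothing more can be done
None
```

The job is handed in; the verdict wasn't shown. My last pictures show the black panel upright in the free rack slot, all three clear flasks I found upright in one row on the field, and the lamp pin about 3 mm from over the cross.

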